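Load the latch fixture and knock its pins home

TASK

Unpack the steel blanks from the top down: lay each blank flat in a bay of the fixture, one to a bay, and put the wooden spacers from between them in the tray. Only when all blanks are loaded, knock down the sprung latch pin of every loaded bay with the mallet (not with the gripper) until its head sits home on the block, and leave the pins of empty bays up. Then stand the mallet on its head on its mat again, and leave the other things on the table alone.

Things in the scene. Friction and masses are not known exactly. Their poses are not given: they have to be found in the camera images.
- fixture: fixed grey steel plate 180 x 345 x 12 mm with four open bays in a row along its y, pitch 84 mm. Origin: underside, middle; x from the bays' front towards the latch blocks, z up. At each bay's far end stands a dark steel latch block 40 x 46 mm, top 56 mm above the table. A driven pin slides a tongue 12 mm out of the block, just over a lying blank's end: a bay latched empty cannot be loaded.
- bay_1 (a point): centre of the seat of bay 1 (from the fixture's +y end), on the seat's top (64 x 30 mm), 20 mm above the table; axes as the fixture's. A blank's origin belongs here, its length along x (either way round). A front stop and four corner lugs, 34 mm above the table, leave it 4 mm of play each way; the middle 60 mm of its long sides is free for fingers.
- bay_2 (a point): centre of the seat of bay 2 (from the fixture's +y end), on the seat's top (64 x 30 mm), 20 mm above the table; axes as the fixture's. A blank's origin belongs here, its length along x (either way round). A front stop and four corner lugs, 34 mm above the table, leave it 4 mm of play each way; the middle 60 mm of its long sides is free for fingers.
- bay_3 (a point): centre of the seat of bay 3 (from the fixture's +y end), on the seat's top (64 x 30 mm), 20 mm above the table; axes as the fixture's. A blank's origin belongs here, its length along x (either way round). A front stop and four corner lugs, 34 mm above the table, leave it 4 mm of play each way; the middle 60 mm of its long sides is free for fingers.
- bay_4 (a point): centre of the seat of bay 4 (from the fixture's +y end), on the seat's top (64 x 30 mm), 20 mm above the table; axes as the fixture's. A blank's origin belongs here, its length along x (either way round). A front stop and four corner lugs, 34 mm above the table, leave it 4 mm of play each way; the middle 60 mm of its long sides is free for fingers.
- pin_1: sprung latch pin of bay 1: steel button head, 26 mm diameter, 8 mm thick, over the latch block, 69 mm from the bay centre along the fixture's +x. Origin: centre of the head's top. Up (start): 76 mm above the table; home, with the head on the block: 64 mm (12 mm of travel). It takes 12 to 15 N downward and stays where it is left.
- pin_2: sprung latch pin of bay 2: steel button head, 26 mm diameter, 8 mm thick, over the latch block, 69 mm from the bay centre along the fixture's +x. Origin: centre of the head's top. Up (start): 76 mm above the table; home, with the head on the block: 64 mm (12 mm of travel). It takes 12 to 15 N downward and stays where it is left.
- pin_3: sprung latch pin of bay 3: steel button head, 26 mm diameter, 8 mm thick, over the latch block, 69 mm from the bay centre along the fixture's +x. Origin: centre of the head's top. Up (start): 76 mm above the table; home, with the head on the block: 64 mm (12 mm of travel). It takes 12 to 15 N downward and stays where it is left.
- pin_4: sprung latch pin of bay 4: steel button head, 26 mm diameter, 8 mm thick, over the latch block, 69 mm from the bay centre along the fixture's +x. Origin: centre of the head's top. Up (start): 76 mm above the table; home, with the head on the block: 64 mm (12 mm of travel). It takes 12 to 15 N downward and stays where it is left.
- blank_1: loose steel blank, a plain bar 90 (x) x 45 (y) x 18 mm (z) with dark spots on its top, about 0.55 kg; origin: centre of the underside. All blanks are alike. Lies flat in the pile, on spacer 1.
- blank_2: loose steel blank, a plain bar 90 (x) x 45 (y) x 18 mm (z) with dark spots on its top, about 0.55 kg; origin: centre of the underside. All blanks are alike. Lies flat in the pile, on spacer 2.
- blank_3: loose steel blank, a plain bar 90 (x) x 45 (y) x 18 mm (z) with dark spots on its top, about 0.55 kg; origin: centre of the underside. All blanks are alike. May be absent; else on top of the pile, on spacer 3.
- blank_4: loose steel blank, a plain bar 90 (x) x 45 (y) x 18 mm (z) with dark spots on its top, about 0.55 kg; origin: centre of the underside. All blanks are alike. May be absent; else flat on the sheet beside the pile, 110 mm from it (centres).
- spacer_1: loose wooden spacer, 80 (x) x 32 (y) x 20 mm (z), 40 g; origin: centre of the underside. The pile, from below: spacer 1, blank 1, spacer 2, blank 2, spacer 3, blank 3 (if there), all lengthwise the same way.
- spacer_2: loose wooden spacer, 80 (x) x 32 (y) x 20 mm (z), 40 g; origin: centre of the underside. The pile, from below: spacer 1, blank 1, spacer 2, blank 2, spacer 3, blank 3 (if there), all lengthwise the same way.
- spacer_3: loose wooden spacer, 80 (x) x 32 (y) x 20 mm (z), 40 g; origin: centre of the underside. The pile, from below: spacer 1, blank 1, spacer 2, blank 2, spacer 3, blank 3 (if there), all lengthwise the same way.
- tray: fixed low black tray in front of the robot, 130 (x) x 250 (y) x 28 mm outside, walls and floor 4 mm, for the spacers; origin: centre of the underside.
- sheet: thin card sheet 150 x 240 mm (1 mm, lies flat) under the blanks; origin: its middle. It may be left or right of the fixture.
- mat: thin grey felt mat 180 x 180 mm (1 mm, lies flat; nothing on it is raised by it), the mallet's place; origin: its middle, x and y along its edges. On the other side of the fixture from the sheet.
- mallet: 0.35 kg mallet standing on its head: upright black cylinder, 64 mm diameter, 52 mm high. Origin: centre of its lower (striking) face; z up. A wooden handle 16 mm wide, 22 mm high sticks out level along -x, axis 26 mm above the face, ending 215 mm from the head's axis. Balance point about 10 mm from that axis; grip the handle close to the head (54 mm from its axis) to keep it level.
- saddle: bystander: dark steel saddle bar, about 220 mm long with a half-round bow in its middle, 14 mm thick; origin: middle of the underside. Leave it alone.
- tape: bystander: green roll of 90 mm diameter, 24 mm high; origin: middle of the underside. Leave it alone.
- bearing: bystander: steel bearing, 56 mm diameter, 22 mm high with a hub to 30 mm; origin: middle of the underside. Leave it alone.
There are look-alikes about, which are no part of the job. What is shaped like the blank_1 but pink is not meant.

How it is judged:
By the outcome, as a careful person would: the job done as asked, in the order asked, and still so for the second after the job is handed in, with the robot touching nothing.
Of blank_3, blank_4 only 1 to 2 are there at a start; the rules pass over those that are not, and their reading is None.
At some moment in a run one of mallet, blank_4 may be knocked a few centimetres aside while the robot is not near it.
It also fails if it takes over 192 s, if anything falls off the work surface, if the arm or the gripper's body presses on something with over 40 N, if the wrist force passes 120 N, or if a joint passes its speed limit or range.

ROBOT

A 6-joint arm with a two-finger parallel gripper is mounted at the origin on the work surface. World frame = base frame: x ahead of the robot, y to its left, z up, the work surface at z = 0. Lengths are in m, angles in rad, forces in N, time in s.
With the tool pointing down it reaches from about 0.35 to 0.775 m from the base axis. Payload 7.3 kg.
Tool frame: the origin (TCP) lies midway between the tips of the shut fingers; the grasp point (between the pads) lies 19 mm behind it (robot.grip_depth is the z of the grasp point in the tool frame, in m); z points along the fingers, y is the line along which they close (so a half turn about z gives the same grasp; the last joint's range is limited). The gripper opens to 92 mm and grips with 3 to 60 N. Pads are 19 mm wide; open, the fingers measure 130 mm over their backs; the gripper's body (75 mm by 190 mm) begins 47 mm behind the grasp point.
Start: joints at [1.182, 0.342, 1.524, -0, 1.275, -0.146], TCP at [0.126, 0.51, 0.227] pointing down, gripper open.
Joint ranges: [-2.53, 2.53], [-0.77, 2.02], [0.04, 2.7], [-1, 4.14], [0.28, 2.66], [-3.11, 3.11]. Speed limits (rad/s): [2.57, 2.57, 3.14, 3.14, 3.14, 3.14].

INTERFACE

Orientations are given as [roll, pitch, yaw] about the fixed x, y, z axes, in that order (R = Rz(yaw) Ry(pitch) Rx(roll)).
In Python, from cell import robot, viewer gives the robot as it stands.
- The arm moves only by the tool step_arm, never from a script. Its argument "increments" is a list of rows, each an object with "delta_pos": the shift along the tool's x, y, z in cm, a list of three; "dr": the turn, a rotation vector about the tool's x, y, z in degrees, a list of three; "fingers": the closure, from -1 (fully open) to 1 (shut), so that 0 is half open. In form: [{"delta_pos": [tx, ty, tz], "dr": [wx, wy, wz], "fingers": fingers}, ...]. A call has exactly 5 rows; each row is the pose to reach, as a shift and turn from the pose commanded when the call began, along the tool's axes at that moment; what a row does not reach only later rows make up. A row lasts 1/8 s, in which the tool goes at most 62.5 mm and 10.7 degrees, less where a joint would pass 70% of its speed; a pose out of reach is approached as far as the arm can. A call with a gripper value outside its range is refused whole. The fingers move at their own pace and stop on an object; "newtons" is the grip in N (left out, the last holds). Time passes only in rows, so rows that repeat a pose let the fingers close, or fill a call up. It gives the time, the measured TCP pose, the force, the opening and the grip force at its end, in the units of the state.
- robot.observe(): the state, without advancing time (a new reading comes with each control period).
- viewer.read_camera(name): name is "side" or "top" or "wrist"; returns the picture (400x640x3 uint8, red, green, blue); there is no depth.
- viewer.camera_params(name): a dict with "K" (3x3 intrinsics, pixels), "T" (4x4, takes a point from camera to world coordinates). Camera axes: x right, y down, z forward; pixel columns grow to the right and rows downward; lengths in m; the calibration is good to about 2 mm. A picture is of the moment at which its call begins: read the wrist's pose just before it. camera_params takes no time and is no camera call; for the wrist camera it gives the pose at the moment of the call.
- robot.hand_in(): hands the job in; it is judged then, once.
The state is a dict: "time": time; "qpos": joint angles; "qvel": joint speeds; "joint_efforts": joint torques, N m; "tool_pos": TCP position; "tool_rot": TCP orientation; "contact_force": force on the tool from outside, world axes, zero at the start; "torque": the same for the moment, N m; "opening": finger opening in m; "grip_force": force on a finger pad.
Only numpy, scipy, OpenCV 4.12 (cv2) and the standard library are available. Lean on these libraries where they do the work, as an engineer would, in place of code of your own. Each camera call takes 0.05 s, during which the arm holds its last target. There are 200 camera calls.

## Working session

There is one attempt and no reset: what is moved stays moved. The work goes in short steps, Python scripts to look and compute and a tool call to move; the robot and the scene stay as the last step left them, time stands still between calls to the robot, and variables do not carry over. Pictures are saved under pics/ and viewed, at most 17 in all, crops included, and the job is handed in when it is done.

Besides the shell and the picture viewer there is one more tool, called after "Emit:" as name(argument=value, ...) on one line, values as JSON. step_arm: Moves the arm, as the interface text tells. Its arguments: {"type":"object","properties":{"increments":{"type":"array"},"newtons":{"type":"number"}},"required":["increments"]}

```bash
mkdir -p pics; ls; cat > h.py <<'E'
import numpy as np, cv2
from cell import robot, viewer
from scipy.spatial.transform import Rotation as R
def snap(cam,name,crop=None,s=1):
    P=viewer.camera_params(cam); im=viewer.read_camera(cam)
    np.savez('pics/'+name+'.npz',K=P['K'],T=P['T'],im=im)
    if crop: x0,y0,x1,y1=crop; im=im[y0:y1,x0:x1]
    if s!=1: im=cv2.resize(im,None,fx=s,fy=s,interpolation=cv2.INTER_CUBIC)
    cv2.imwrite('pics/'+name+'.png',im[:,:,::-1])
def pix(name,uv,z):
    d=np.load('pics/'+name+'.npz'); T=d['T']
    r=T[:3,:3]@np.linalg.solve(d['K'],[uv[0],uv[1],1]); c=T[:3,3]
    return c+r*(z-c[2])/r[2]
def proj(name,p):
    d=np.load('pics/'+name+'.npz'); q=np.linalg.inv(d['T'])@np.r_[p,1]; q=d['K']@q[:3]; return q[:2]/q[2]
E
python3 - <<'E'
from h import *
print(robot.observe())
snap('top','top0',s=1.25); snap('side','side0',s=1.25)
for c in('top','side','wrist'): print(viewer.camera_params(c))
E
```

```text
pics
{'time': 0.0, 'qpos': array([ 1.18196398e+00,  3.42711443e-01,  1.52503442e+00,  2.61850336e-06,
        1.27540675e+00, -1.45939784e-01]), 'qvel': array([ 0.00049447, -0.00078548,  0.00032934,  0.00035727, -0.00114034,
       -0.0013913 ]), 'joint_efforts': array([ 1.63077697e-03, -4.31246138e+01, -2.44218957e+01,  7.19641708e-02,
        5.60781977e-02, -1.52619355e-04]), 'tool_pos': array([0.12605511, 0.50921134, 0.22604475]), 'tool_rot': array([-3.14004963e+00, -2.29331270e-04,  2.89869915e+00]), 'contact_force': array([-0.35393948,  0.03060022, -0.14434708]), 'torque': array([0.00412776, 0.08236175, 0.04415122]), 'grip_force': 0.0, 'opening': 0.09153396720077811}
{'K': array([[413.20203209,   0.        , 327.31590646],
       [  0.        , 413.20203209, 200.24858719],
       [  0.        ,   0.        ,   1.        ]]), 'T': array([[ 0.02618129, -0.99689858,  0.07421433,  0.42565439],
       [-0.99937839, -0.02434844,  0.02549498, -0.02975958],
       [-0.02360891, -0.07483568, -0.99691637,  1.21626893],
       [ 0.        ,  0.        ,  0.        ,  1.        ]])}
{'K': 
[... 213 characters left out ...]
02895],
       [-0.25239731,  0.5035696 , -0.82626464,  0.88392605],
       [-0.01373985, -0.85569019, -0.51730601,  0.63721397],
       [ 0.        ,  0.        ,  0.        ,  1.        ]])}
{'K': array([[290.91499397,   0.        , 321.42731351],
       [  0.        , 290.91499397, 198.01720657],
       [  0.        ,   0.        ,   1.        ]]), 'T': array([[ 2.39423162e-01,  9.34261675e-01,  2.64256829e-01,
         5.46047446e-02],
       [ 9.70915233e-01, -2.30272678e-01, -6.55599225e-02,
         5.26540164e-01],
       [-3.98995336e-04,  2.72267545e-01, -9.62221505e-01,
         3.84460459e-01],
       [ 0.00000000e+00,  0.00000000e+00,  0.00000000e+00,
         1.00000000e+00]])}
```

View pics/top0.png

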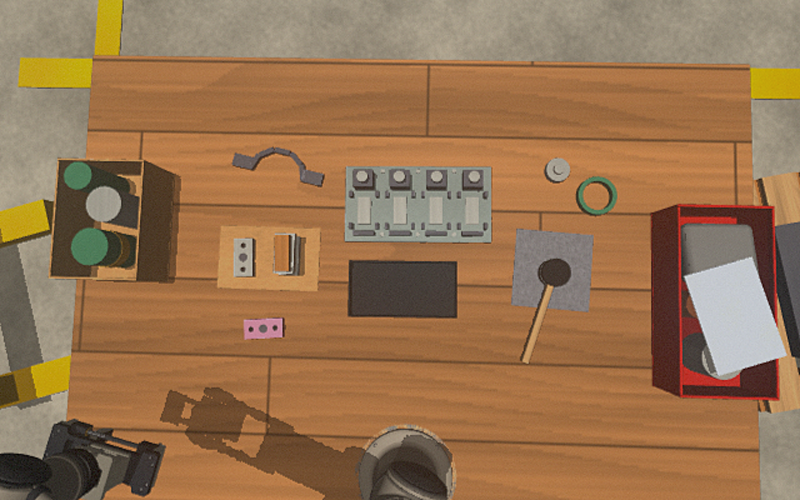

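View pics/side0.png

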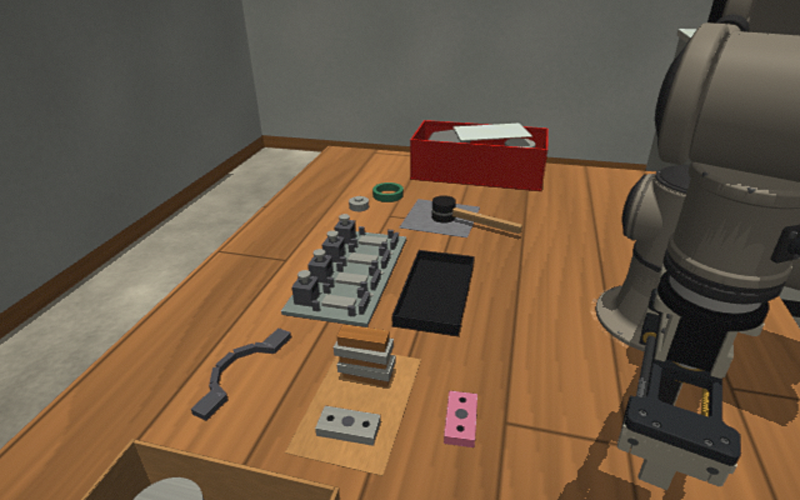

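Likely confusions (top0 pixels as shown): the grey bar on the sheet at (243,257) is blank_4. The pile is at (288,255) with a wooden spacer on top, so blank_3 is absent. The pink bar at (263,328) is a look-alike. The grey bars at (364–473,208) are seats. There is only one mallet, at (554,272). I'll check the pile and fixture in close crops.

```bash
python3 - <<'E'
from h import *
im=np.load('pics/top0.npz')['im']
def crop(n,x0,y0,x1,y1,s): cv2.imwrite(f'pics/{n}.png',cv2.resize(im[y0:y1,x0:x1],None,fx=s,fy=s,interpolation=cv2.INTER_CUBIC)[:,:,::-1])
a=cv2.resize(im[178:238,172:260],None,fx=8,fy=8,interpolation=cv2.INTER_CUBIC)   # 704x480
crop('c1',172,178,260,238,8); crop('c2',270,125,400,200,6)
E
```

```text
(no output)
```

View pics/c1.png

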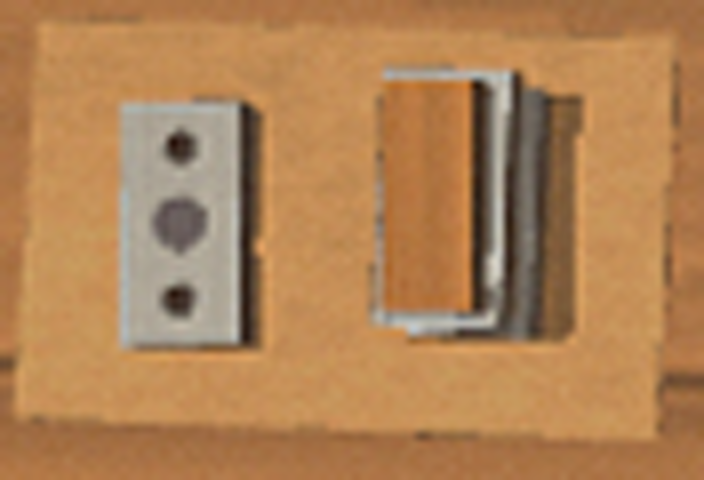

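View pics/c2.png

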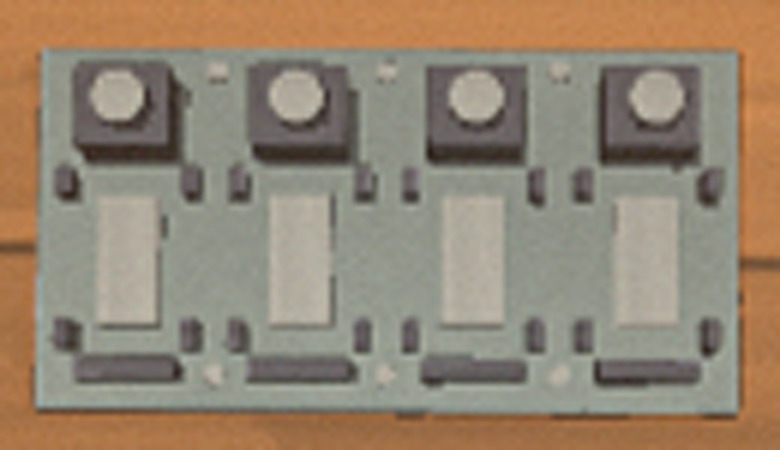

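The crops show the spacer on top of the pile, centred at (428,197) in c1 and slightly turned. blank_4 is at (182,224) in c1. In c2 the four seats are at (128,260), (300,260), (473,261), (646,260) and all pins are up.

```bash
python3 - <<'E'
from h import *
np.set_printoptions(precision=4,suppress=True)
def C1(x,y,z): return pix('top0',(172+(x+.5)/8-.5,178+(y+.5)/8-.5),z)
def C2(x,y,z): return pix('top0',(270+(x+.5)/6-.5,125+(y+.5)/6-.5),z)
def T0(x,y,z): return pix('top0',((x+.5)/1.25-.5,(y+.5)/1.25-.5),z)
for x,y in((128,260),(300,260),(473,261),(646,260)): print('seat',C2(x,y,.02))
for x,y in((119,97),(297,97),(475,97),(657,97)): print('pin',C2(x,y,.076))
q=[C2(*p,.012) for p in((42,50),(738,50),(740,412),(38,408))]; print('fix',np.mean(q,0),np.array(q))
def quad(n,pts,z):
    q=np.array([C1(*p,z) for p in pts]); a=(q[0]+q[1])-(q[2]+q[3]); print(n,q.mean(0),np.degrees(np.arctan2(a[1],a[0])),np.linalg.norm(a)/2)
quad('b4',((122,103),(243,102),(241,345),(121,345)),.019)
quad('s3',((383,80),(474,80),(472,312),(385,310)),.097)
q=np.array([T0(*p,.028) for p in((350,262),(456,261),(457,317),(349,318))]);print('tray',q.mean(0))
print('mallet',T0(554,271.5,.052),'end',T0(526.5,361,.037), 'mat',[T0(*p,0) for p in((517,229),(594,236),(589,312),(511,305))])
im=np.load('pics/top0.npz')['im']
g=im.astype(int).max(2); m=(g<55).astype(np.uint8); m[:, :400]=0; m[:,480:]=0; m[:190]=0;m[240:]=0
M=cv2.moments(m); print('head px',M['m10']/M['m00'],M['m01']/M['m00'],M['m00'],pix('top0',(M['m10']/M['m00'],M['m01']/M['m00']),.052))
E
```

```text
seat [0.607  0.1099 0.02  ]
seat [0.6089 0.0259 0.02  ]
seat [ 0.6103 -0.0583  0.02  ]
seat [ 0.6127 -0.1421  0.02  ]
pin [0.6752 0.1101 0.076 ]
pin [0.677  0.0268 0.076 ]
pin [ 0.6787 -0.0561  0.076 ]
pin [ 0.6805 -0.1407  0.076 ]
fix [ 0.6264 -0.0166  0.012 ] [[ 0.712   0.1569  0.012 ]
 [ 0.719  -0.1862  0.012 ]
 [ 0.5404 -0.1897  0.012 ]
 [ 0.5342  0.1525  0.012 ]]
b4 [0.4899 0.3897 0.019 ] 2.535830695140308 0.08887621853262637
s3 [0.4975 0.278  0.097 ] 2.5678893782737107 0.07910805981939785
tray [0.4241 0.013  0.028 ]
mallet [ 0.473  -0.3253  0.052 ] end [ 0.2713 -0.269   0.037 ] mat [array([ 0.5731, -0.2513,  0.    ]), array([ 0.5608, -0.4313,  0.    ]), array([ 0.3831, -0.4198,  0.    ]), array([ 0.3944, -0.2393,  0.    ])]
head px 436.14285714285717 216.92857142857142 14.0 [ 0.4729 -0.306   0.052 ]
```

```bash
cat > pl.py <<'E'
import numpy as np, json, os
F='cmd.json'
def cur(): return np.array(json.load(open(F))) if os.path.exists(F) else np.array([.126,.510,.227,np.degrees(2.8987)])
def setcur(p): json.dump([float(v) for v in p],open(F,'w'))
def call(rows):
    """rows: up to 5 of (x,y,z,yaw_deg,fingers) world; last repeated. Prints rounded tool-frame increments."""
    p=cur(); rows=list(rows)+[rows[-1]]*(5-len(rows)); a=np.radians(p[3]); out=[]
    ax=np.array([[np.cos(a),np.sin(a)],[np.sin(a),-np.cos(a)]])
    for x,y,z,w,f in rows:
        d=ax@[x-p[0],y-p[1]]; t=[round(100*v,1)+0. for v in (*d,p[2]-z)]; r=round(2*(p[3]-w))/2+0.
        out.append((t,r,f))
    n=np.array(p,float); n[:2]+=ax.T@np.array(out[-1][0][:2])/100; n[2]-=out[-1][0][2]/100; n[3]-=out[-1][1]; setcur(n)
    for t,r,f in out: print(t,r,f)
    print('  ->',np.round(n,4))
def lin(a,b,n=5,f=None):
    a=np.array(a,float);b=np.array(b,float); return [tuple(a+(b-a)*(i+1)/n) if f is None else (*(a+(b-a)*(i+1)/n),f) for i in range(n)]
def go(b,ncalls,f):
    "straight move to b=(x,y,z,yaw) in ncalls calls"
    a=cur(); pts=lin(a,b,5*ncalls,f)
    for i in range(ncalls): call(pts[5*i:5*i+5])
E
python3 - <<'E'
from pl import *
go((.495,.280,.22,182.5),2,-1)
E
```

```text
[np.float64(-4.1), np.float64(-1.3), np.float64(0.1)] -1.5 -1
[np.float64(-8.3), np.float64(-2.7), np.float64(0.1)] -3.5 -1
[np.float64(-12.4), np.float64(-4.0), np.float64(0.2)] -5.0 -1
[np.float64(-16.5), np.float64(-5.4), np.float64(0.3)] -6.5 -1
[np.float64(-20.7), np.float64(-6.7), np.float64(0.4)] -8.0 -1
  -> [  0.3108   0.3952   0.223  174.0833]
[np.float64(-3.9), np.float64(-1.9), np.float64(0.0)] -2.0 -1
[np.float64(-7.8), np.float64(-3.8), np.float64(0.1)] -3.5 -1
[np.float64(-11.7), np.float64(-5.7), np.float64(0.2)] -5.0 -1
[np.float64(-15.6), np.float64(-7.7), np.float64(0.2)] -7.0 -1
[np.float64(-19.5), np.float64(-9.6), np.float64(0.3)] -8.5 -1
  -> [  0.4949   0.2796   0.22   182.5833]
```

Emit:
step_arm(increments=[{"delta_pos": [-4.1, -1.3, 0.1], "dr": [0, 0, -1.5], "fingers": -1}, {"delta_pos": [-8.3, -2.7, 0.1], "dr": [0, 0, -3.5], "fingers": -1}, {"delta_pos": [-12.4, -4.0, 0.2], "dr": [0, 0, -5], "fingers": -1}, {"delta_pos": [-16.5, -5.4, 0.3], "dr": [0, 0, -6.5], "fingers": -1}, {"delta_pos": [-20.7, -6.7, 0.4], "dr": [0, 0, -8], "fingers": -1}], newtons=40)

```text
time: 0.72
tool_pos: [0.3119, 0.3938, 0.2224]
tool_rot: [-3.141, -0.0, 3.039]
contact_force: [0.3, 0.4, -0.4]
opening: 0.0919
grip_force: 0.0
```

Emit:
step_arm(increments=[{"delta_pos": [-3.9, -1.9, 0], "dr": [0, 0, -2], "fingers": -1}, {"delta_pos": [-7.8, -3.8, 0.1], "dr": [0, 0, -3.5], "fingers": -1}, {"delta_pos": [-11.7, -5.7, 0.2], "dr": [0, 0, -5], "fingers": -1}, {"delta_pos": [-15.6, -7.7, 0.2], "dr": [0, 0, -7], "fingers": -1}, {"delta_pos": [-19.5, -9.6, 0.3], "dr": [0, 0, -8.5], "fingers": -1}])

```text
time: 1.35
tool_pos: [0.4961, 0.2783, 0.2194]
tool_rot: [-3.142, -0.001, -3.096]
contact_force: [0.3, 0.4, -0.5]
opening: 0.0919
grip_force: 0.0
```

```bash
python3 - <<'E'
from h import *
o=robot.observe(); print(o['time'],o['tool_pos'],np.degrees(o['tool_rot']),o['contact_force'])
snap('wrist','w1',s=1.25)
np.set_printoptions(precision=1,suppress=True)
for p in([.4975,.278,.097],[.5,.278,.077],[.5,.278,.04]): print(proj('w1',p)*1.25)
E
```

```text
1.35 [0.49607738 0.27826322 0.21937076] [-1.79997506e+02 -3.59055966e-02 -1.77363527e+02] [ 0.28469076  0.43175558 -0.51899371]
[401.7 242.3]
[401.5 239.1]
[401.5 229.4]
```

View pics/w1.png

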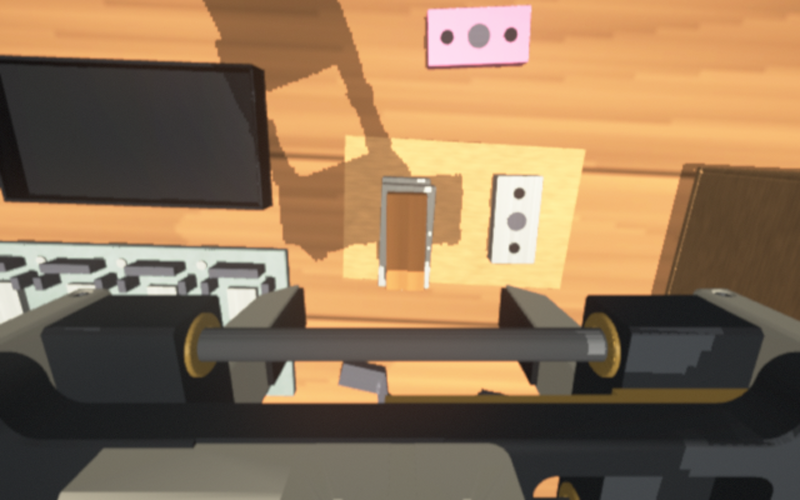

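The wrist view shows the spacer on top of the pile at (406,240), about 3 mm further in +y than predicted. blank_4 is at (516,220) and the pink bar at (478,36). That is good enough to pick spacer_3.

```bash
sed -i 's/t=\[round(100\*v,1)+0. for/t=[float(round(100*v,1))+0. for/' pl.py; python3 - <<'E'
from pl import *
go((.498,.280,.082,182.5),1,-1)
c=cur(); call([(*c,1)])
go((.498,.280,.15,182.5),1,1)
print('tray')
go((.424,.083,.10,180.5),1,1)
go((.424,.083,.010,180.5),1,1)
c=cur(); call([(*c,0)])
E
```

```text
[-0.1, 0.0, 2.8] 0.0 -1
[-0.1, 0.0, 5.5] 0.0 -1
[-0.2, 0.0, 8.3] 0.0 -1
[-0.3, 0.0, 11.0] 0.0 -1
[-0.3, 0.0, 13.8] 0.0 -1
  -> [4.979000e-01 2.797000e-01 8.200000e-02 1.825833e+02]
[0.0, 0.0, 0.0] 0.0 1
[0.0, 0.0, 0.0] 0.0 1
[0.0, 0.0, 0.0] 0.0 1
[0.0, 0.0, 0.0] 0.0 1
[0.0, 0.0, 0.0] 0.0 1
  -> [4.979000e-01 2.797000e-01 8.200000e-02 1.825833e+02]
[0.0, 0.0, -1.4] 0.0 1
[0.0, 0.0, -2.7] 0.0 1
[0.0, 0.0, -4.1] 0.0 1
[0.0, 0.0, -5.4] 0.0 1
[0.0, 0.0, -6.8] 0.0 1
  -> [4.979000e-01 2.797000e-01 1.500000e-01 1.825833e+02]
tray
[1.7, -3.9, 1.0] 0.5 1
[3.3, -7.7, 2.0] 1.0 1
[5.0, -11.6, 3.0] 1.0 1
[6.6, -15.5, 4.0] 1.5 1
[8.3, -19.3, 5.0] 2.0 1
  -> [4.237000e-01 8.320000e-02 1.000000e-01 1.805833e+02]
[0.0, 0.0, 1.8] 0.0 1
[0.0, 0.0, 3.6] 0.0 1
[0.0, 0.0, 5.4] 0.0 1
[0.0, 0.0, 7.2] 0.0 1
[0.0, 0.0, 9.0] 0.0 1
  -> [4.237000e-01 8.320000e-02 1.000000e-02 1.805833e+02]
[0.0, 0.0, 0.0] 0.0 0
[0.0, 0.0, 0.0] 0.0 0
[0.0, 0.0, 0.0] 0.0 0
[0.0, 0.0, 0.0] 0.0 0
[0.0, 0.0, 0.0] 0.0 0
  -> [4.237000e-01 8.320000e-02 1.000000e-02 1.805833e+02]
```

Emit:
step_arm(increments=[{"delta_pos": [-0.1, 0, 2.8], "dr": [0, 0, 0], "fingers": -1}, {"delta_pos": [-0.1, 0, 5.5], "dr": [0, 0, 0], "fingers": -1}, {"delta_pos": [-0.2, 0, 8.3], "dr": [0, 0, 0], "fingers": -1}, {"delta_pos": [-0.3, 0, 11.0], "dr": [0, 0, 0], "fingers": -1}, {"delta_pos": [-0.3, 0, 13.8], "dr": [0, 0, 0], "fingers": -1}], newtons=25)

```text
time: 2.02
tool_pos: [0.4978, 0.2794, 0.0806]
tool_rot: [-3.142, -0.001, -3.097]
contact_force: [0.1, 0.4, 0.5]
opening: 0.0919
grip_force: 0.0
```

Emit:
step_arm(increments=[{"delta_pos": [0, 0, 0], "dr": [0, 0, 0], "fingers": 1}, {"delta_pos": [0, 0, 0], "dr": [0, 0, 0], "fingers": 1}, {"delta_pos": [0, 0, 0], "dr": [0, 0, 0], "fingers": 1}, {"delta_pos": [0, 0, 0], "dr": [0, 0, 0], "fingers": 1}, {"delta_pos": [0, 0, 0], "dr": [0, 0, 0], "fingers": 1}])

```text
time: 2.65
tool_pos: [0.4983, 0.2795, 0.0823]
tool_rot: [3.141, 0.001, -3.096]
contact_force: [0.3, 0.2, -0.7]
opening: 0.0462
grip_force: 0.0
```

Emit:
step_arm(increments=[{"delta_pos": [0, 0, -1.4], "dr": [0, 0, 0], "fingers": 1}, {"delta_pos": [0, 0, -2.7], "dr": [0, 0, 0], "fingers": 1}, {"delta_pos": [0, 0, -4.1], "dr": [0, 0, 0], "fingers": 1}, {"delta_pos": [0, 0, -5.4], "dr": [0, 0, 0], "fingers": 1}, {"delta_pos": [0, 0, -6.8], "dr": [0, 0, 0], "fingers": 1}])

```text
time: 3.28
tool_pos: [0.4981, 0.2794, 0.1508]
tool_rot: [3.141, 0.0, -3.096]
contact_force: [-0.4, 0.0, 0.5]
opening: 0.0005
grip_force: 0.0
```

The fingers close at only about 73 mm/s, so the lift came too early. I'll reopen and repeat with more closing time.

Emit:
step_arm(increments=[{"delta_pos": [0, 0, 0], "dr": [0, 0, 0], "fingers": -0.3}, {"delta_pos": [0, 0, 0], "dr": [0, 0, 0], "fingers": -0.3}, {"delta_pos": [0, 0, 0], "dr": [0, 0, 0], "fingers": -0.3}, {"delta_pos": [0, 0, 0], "dr": [0, 0, 0], "fingers": -0.3}, {"delta_pos": [0, 0, 0], "dr": [0, 0, 0], "fingers": -0.3}])

```text
time: 3.9
tool_pos: [0.498, 0.2794, 0.1495]
tool_rot: [-3.142, -0.0, -3.096]
contact_force: [1.1, -1.0, 1.0]
opening: 0.046
grip_force: 0.0
```

```bash
python3 - <<'E'
from h import *
o=robot.observe(); print(o['time'],o['tool_pos'])
snap('wrist','w2',(150,70,450,250),2.6)
E
```

```text
3.9 [0.49801234 0.27935205 0.14945488]
```

View pics/w2.png

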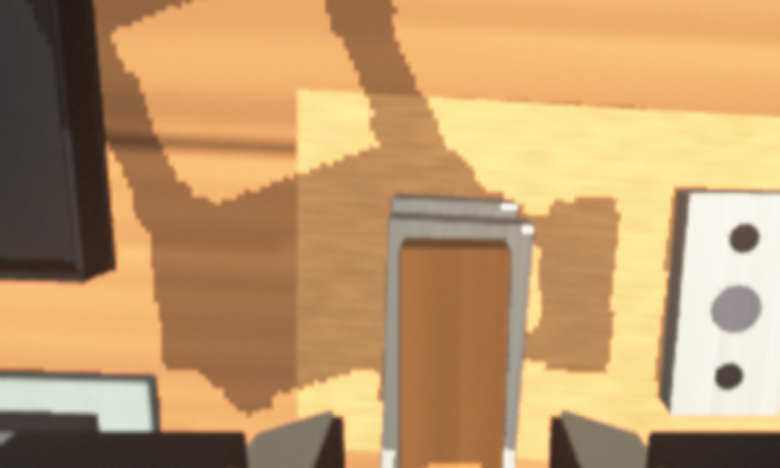

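The spacer is undisturbed and nearly centred between the fingers, about 2 mm off towards +y.

Emit:
step_arm(increments=[{"delta_pos": [0, -0.1, 1.4], "dr": [0, 0, 0], "fingers": -0.3}, {"delta_pos": [0, 0.1, 2.8], "dr": [0, 0, 0], "fingers": -0.3}, {"delta_pos": [0, 0.1, 4.2], "dr": [0, 0, 0], "fingers": -0.3}, {"delta_pos": [0, 0.1, 5.6], "dr": [0, 0, 0], "fingers": -0.3}, {"delta_pos": [0, 0.1, 6.8], "dr": [0, 0, 0], "fingers": -0.3}])

```text
time: 4.58
tool_pos: [0.4978, 0.2803, 0.0805]
tool_rot: [-3.141, -0.001, -3.096]
contact_force: [0.6, -0.5, -0.1]
opening: 0.0593
grip_force: 0.0
```

Emit:
step_arm(increments=[{"delta_pos": [0, 0, 0], "dr": [0, 0, 0], "fingers": 1}, {"delta_pos": [0, 0, 0], "dr": [0, 0, 0], "fingers": 1}, {"delta_pos": [0, 0, 0], "dr": [0, 0, 0], "fingers": 1}, {"delta_pos": [0, 0, 0], "dr": [0, 0, 0], "fingers": 1}, {"delta_pos": [0, 0, 0], "dr": [0, 0, 0], "fingers": 1}])

```text
time: 5.2
tool_pos: [0.4984, 0.2806, 0.0823]
tool_rot: [3.141, 0.001, -3.096]
contact_force: [1.1, 1.2, 3.6]
opening: 0.0318
grip_force: 25.0
```

Emit:
step_arm(increments=[{"delta_pos": [0, 0, 0], "dr": [0, 0, 0], "fingers": 1}, {"delta_pos": [0, 0, -1.5], "dr": [0, 0, 0], "fingers": 1}, {"delta_pos": [0, 0, -3], "dr": [0, 0, 0], "fingers": 1}, {"delta_pos": [0, 0, -5], "dr": [0, 0, 0], "fingers": 1}, {"delta_pos": [0, 0, -6.8], "dr": [0, 0, 0], "fingers": 1}])

```text
time: 5.82
tool_pos: [0.4982, 0.2805, 0.1514]
tool_rot: [3.141, 0.001, -3.096]
contact_force: [1.4, 0.6, 0.6]
opening: 0.0316
grip_force: 25.0
```

Emit:
step_arm(increments=[{"delta_pos": [1.7, -3.9, 1], "dr": [0, 0, 0.5], "fingers": 1}, {"delta_pos": [3.3, -7.7, 2], "dr": [0, 0, 1], "fingers": 1}, {"delta_pos": [5, -11.6, 3], "dr": [0, 0, 1], "fingers": 1}, {"delta_pos": [6.6, -15.5, 4], "dr": [0, 0, 1.5], "fingers": 1}, {"delta_pos": [8.3, -19.4, 5], "dr": [0, 0, 2], "fingers": 1}])

```text
time: 6.45
tool_pos: [0.4239, 0.0817, 0.1005]
tool_rot: [3.142, 0.002, -3.131]
contact_force: [0.6, -0.6, -0.3]
opening: 0.0321
grip_force: 25.0
```

Emit:
step_arm(increments=[{"delta_pos": [0, 0, 1.8], "dr": [0, 0, 0], "fingers": 1}, {"delta_pos": [0, 0, 3.6], "dr": [0, 0, 0], "fingers": 1}, {"delta_pos": [0, 0, 5.4], "dr": [0, 0, 0], "fingers": 1}, {"delta_pos": [0, 0, 7.2], "dr": [0, 0, 0], "fingers": 1}, {"delta_pos": [0, 0, 9], "dr": [0, 0, 0], "fingers": 1}])

```text
time: 7.08
tool_pos: [0.4247, 0.0828, 0.0101]
tool_rot: [3.142, 0.002, -3.131]
contact_force: [0.1, -0.6, 12.8]
opening: 0.0319
grip_force: 25.0
```

Emit:
step_arm(increments=[{"delta_pos": [0, 0, 0], "dr": [0, 0, 0], "fingers": 0}, {"delta_pos": [0, 0, 0], "dr": [0, 0, 0], "fingers": 0}, {"delta_pos": [0, 0, -2], "dr": [0, 0, 0], "fingers": 0}, {"delta_pos": [0, 0, -6], "dr": [0, 0, 0], "fingers": -0.4}, {"delta_pos": [0, 0, -10], "dr": [0, 0, 0], "fingers": -0.4}])

```text
time: 7.7
tool_pos: [0.4239, 0.0828, 0.1117]
tool_rot: [3.142, 0.001, -3.131]
contact_force: [0.9, -0.2, -0.6]
opening: 0.0609
grip_force: 0.0
```

```bash
python3 - <<'E'
from pl import *
setcur((.4237,.0832,.110,180.58))
a=cur(); 
call(lin(a,(.497,.281,.13,182.6),5,-.4))
call(lin(cur(),(.497,.281,.060,182.6),4,-.4))
c=cur(); call([(*c,1)])
print('lift'); call(lin(c,(*c[:2],.13,182.6),4,1))
# bay 1 seat
go((.607,.110,.09,181.3),1,1)
E
```

```text
[-1.5, 3.9, -0.4] -0.5 -0.4
[-3.0, 7.9, -0.8] -1.0 -0.4
[-4.5, 11.8, -1.2] -1.0 -0.4
[-6.0, 15.8, -1.6] -1.5 -0.4
[-7.5, 19.7, -2.0] -2.0 -0.4
  -> [4.9670e-01 2.8090e-01 1.3000e-01 1.8258e+02]
[0.0, 0.0, 1.8] 0.0 -0.4
[0.0, 0.0, 3.5] 0.0 -0.4
[0.0, 0.0, 5.3] 0.0 -0.4
[0.0, 0.0, 7.0] 0.0 -0.4
[0.0, 0.0, 7.0] 0.0 -0.4
  -> [4.9670e-01 2.8090e-01 6.0000e-02 1.8258e+02]
[0.0, 0.0, 0.0] 0.0 1
[0.0, 0.0, 0.0] 0.0 1
[0.0, 0.0, 0.0] 0.0 1
[0.0, 0.0, 0.0] 0.0 1
[0.0, 0.0, 0.0] 0.0 1
  -> [4.9670e-01 2.8090e-01 6.0000e-02 1.8258e+02]
lift
[0.0, 0.0, -1.8] 0.0 1
[0.0, 0.0, -3.5] 0.0 1
[0.0, 0.0, -5.3] 0.0 1
[0.0, 0.0, -7.0] 0.0 1
[0.0, 0.0, -7.0] 0.0 1
  -> [4.9670e-01 2.8090e-01 1.3000e-01 1.8258e+02]
[-2.0, -3.5, 0.8] 0.5 1
[-4.1, -7.0, 1.6] 0.5 1
[-6.1, -10.5, 2.4] 1.0 1
[-8.2, -14.1, 3.2] 1.0 1
[-10.2, -17.6, 4.0] 1.5 1
  -> [6.0650e-01 1.0970e-01 9.0000e-02 1.8108e+02]
```

Emit:
step_arm(increments=[{"delta_pos": [-1.5, 3.9, -0.4], "dr": [0, 0, -0.5], "fingers": -0.4}, {"delta_pos": [-3, 7.9, -0.8], "dr": [0, 0, -1], "fingers": -0.4}, {"delta_pos": [-4.5, 11.8, -1.2], "dr": [0, 0, -1], "fingers": -0.4}, {"delta_pos": [-6, 15.8, -1.6], "dr": [0, 0, -1.5], "fingers": -0.4}, {"delta_pos": [-7.5, 19.7, -2], "dr": [0, 0, -2], "fingers": -0.4}], newtons=45)

```text
time: 8.32
tool_pos: [0.4973, 0.2821, 0.1312]
tool_rot: [3.141, 0.001, -3.096]
contact_force: [1.2, -1.1, 0.1]
opening: 0.0641
grip_force: 0.0
```

```bash
python3 - <<'E'
from h import *
o=robot.observe(); print(o['time'],o['tool_pos'],np.degrees(o['tool_rot'][2]))
snap('wrist','w3',(230,100,430,270),3.5)
np.set_printoptions(precision=1,suppress=True)
f=lambda p:(proj('w3',p)-[230,100]+.5)*3.5-.5
for x in(.497-.045,.497,.497+.045): print(f([x,.281,.077]))
for p in([.455,.281-.0225,.077],[.455,.281+.0225,.077]): print(f(p))
E
```

```text
8.325 [0.49727635 0.2820644  0.13115894] -177.37874548028765
[327.6 197.2]
[317.7 401.4]
[308.8 584.4]
[219.2 206.6]
[434.2 216.5]
```

View pics/w3.png

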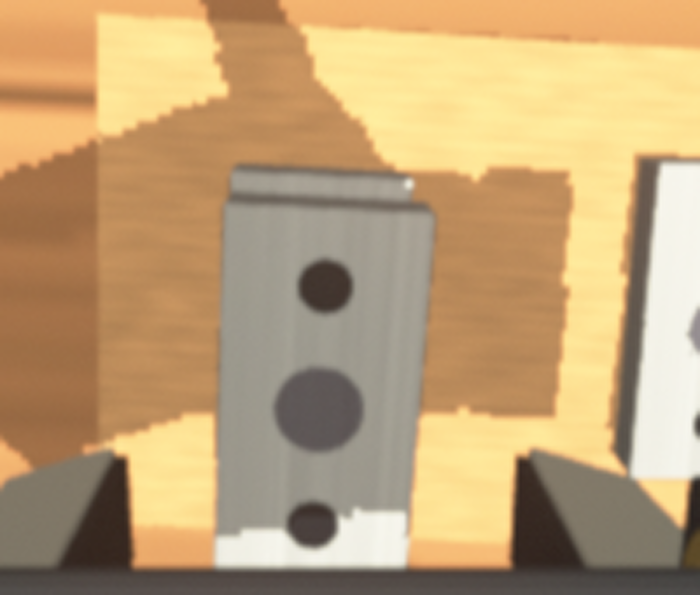

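blank_2's centre spot is at (319,409), so its centre is at x≈0.499, y≈0.281. I'll grip there.

Emit:
step_arm(increments=[{"delta_pos": [-0.2, 0, 1.8], "dr": [0, 0, 0], "fingers": -0.4}, {"delta_pos": [-0.2, 0, 3.5], "dr": [0, 0, 0], "fingers": -0.4}, {"delta_pos": [-0.2, 0, 5.3], "dr": [0, 0, 0], "fingers": -0.4}, {"delta_pos": [-0.2, 0, 7.0], "dr": [0, 0, 0], "fingers": -0.4}, {"delta_pos": [-0.2, 0, 7.0], "dr": [0, 0, 0], "fingers": 1}])

```text
time: 9.0
tool_pos: [0.4981, 0.2803, 0.059]
tool_rot: [-3.141, -0.002, -3.096]
contact_force: [0.1, -0.2, 0.1]
opening: 0.0584
grip_force: 0.0
```

Emit:
step_arm(increments=[{"delta_pos": [0, 0, 0], "dr": [0, 0, 0], "fingers": 1}, {"delta_pos": [0, 0, 0], "dr": [0, 0, 0], "fingers": 1}, {"delta_pos": [0, 0, 0], "dr": [0, 0, 0], "fingers": 1}, {"delta_pos": [0, 0, 0], "dr": [0, 0, 0], "fingers": 1}, {"delta_pos": [0, 0, -0.5], "dr": [0, 0, 0], "fingers": 1}])

```text
time: 9.62
tool_pos: [0.498, 0.2803, 0.064]
tool_rot: [-3.141, -0.002, -3.096]
contact_force: [-0.0, 0.1, -5.3]
opening: 0.0449
grip_force: 44.4
```

Emit:
step_arm(increments=[{"delta_pos": [0, 0, -1.5], "dr": [0, 0, 0], "fingers": 1}, {"delta_pos": [0, 0, -3], "dr": [0, 0, 0], "fingers": 1}, {"delta_pos": [0, 0, -5], "dr": [0, 0, 0], "fingers": 1}, {"delta_pos": [0, 0, -6.5], "dr": [0, 0, 0], "fingers": 1}, {"delta_pos": [0, 0, -6.5], "dr": [0, 0, 0], "fingers": 1}])

```text
time: 10.25
tool_pos: [0.4997, 0.281, 0.1314]
tool_rot: [3.14, 0.003, -3.096]
contact_force: [-0.9, -0.4, -5.0]
opening: 0.0446
grip_force: 44.4
```

Emit:
step_arm(increments=[{"delta_pos": [-2, -3.5, 0.8], "dr": [0, 0, 0.5], "fingers": 1}, {"delta_pos": [-4, -7, 1.6], "dr": [0, 0, 0.5], "fingers": 1}, {"delta_pos": [-6, -10.5, 2.4], "dr": [0, 0, 1], "fingers": 1}, {"delta_pos": [-8, -14, 3.2], "dr": [0, 0, 1], "fingers": 1}, {"delta_pos": [-10, -17.5, 4], "dr": [0, 0, 1.5], "fingers": 1}])

```text
time: 10.88
tool_pos: [0.6067, 0.1092, 0.0885]
tool_rot: [3.142, -0.002, -3.123]
contact_force: [-0.4, 0.3, -5.6]
opening: 0.0448
grip_force: 44.4
```

```bash
python3 - <<'E'
from h import *
o=robot.observe(); print(o['time'],o['tool_pos'],np.degrees(o['tool_rot'][2]),o['opening'],o['grip_force'])
snap('wrist','w4',(60,60,440,280),2)
np.set_printoptions(precision=1,suppress=True)
for x,y in((.607,.110),(.6089,.0259),(.6103,-.0583)):
    print((proj('w4',[x-.032,y,.02])-[60,60]+.5)*2-.5,(proj('w4',[x,y,.02])-[60,60]+.5)*2-.5)
E
```

```text
10.875 [0.60673593 0.10918638 0.088512  ] -178.92721796651924 0.04483558300933697 44.406922459602356
[527.7 222.4] [526.  299.5]
[314.7 223. ] [320.7 300.1]
[101.1 222.4] [114.9 299.6]
```

View pics/w4.png

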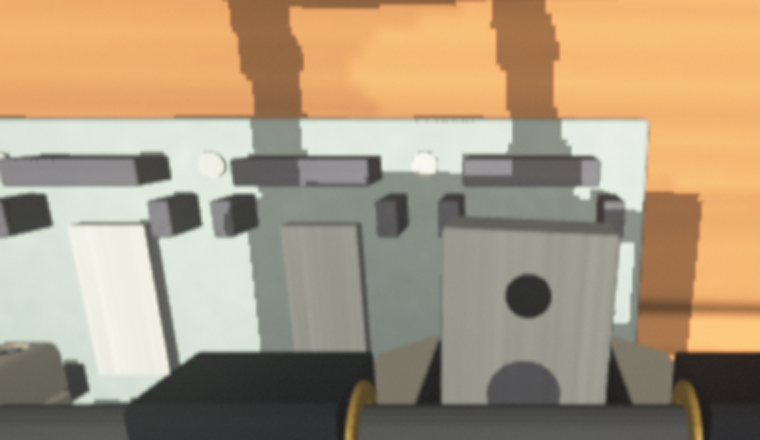

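```bash
python3 - <<'E'
from h import *
np.set_printoptions(precision=4,suppress=True)
f=lambda p:(proj('w4',p)-[60,60]+.5)*2-.5
a=np.radians(1.07); c=np.array([.6067,.1092])
for dx in(-.045,-.028,0): print(dx,f([*(c+dx*np.array([np.cos(a),np.sin(a)])),.1055]))
inv=lambda x,y,z:pix('w4',((x+.5)/2-.5+60,(y+.5)/2-.5+60),z)
print('seat2 near mid',inv(320.5,223,.02),'seat3',inv(109,223,.02), 'near fixture edge',inv(300,118,.012),'right corner',inv(648,119,.012))
print(inv(530,231,.1055),inv(528,296,.1055))
E
```

```text
-0.045 [525.1049 232.0128]
-0.028 [524.9758 297.514 ]
0 [524.7798 396.9629]
seat2 near mid [0.5768 0.0282 0.02  ] seat3 [ 0.5785 -0.0552  0.02  ] near fixture edge [0.537  0.0205 0.012 ] right corner [0.5347 0.1561 0.012 ]
[0.5614 0.1096 0.1055] [0.5783 0.1094 0.1055]
```

Emit:
step_arm(increments=[{"delta_pos": [0, 0.2, 2], "dr": [0, 0, 0], "fingers": 1}, {"delta_pos": [0, 0.2, 4], "dr": [0, 0, 0], "fingers": 1}, {"delta_pos": [0, 0.2, 5.5], "dr": [0, 0, 0], "fingers": 1}, {"delta_pos": [0, 0.2, 6.3], "dr": [0, 0, 0], "fingers": 1}, {"delta_pos": [0, 0.2, 6.6], "dr": [0, 0, 0], "fingers": 1}])

```text
time: 11.55
tool_pos: [0.6065, 0.1125, 0.0233]
tool_rot: [3.142, -0.0, -3.122]
contact_force: [0.8, -0.8, -4.8]
opening: 0.0447
grip_force: 44.4
```

```bash
python3 - <<'E'
from h import *
o=robot.observe(); print(o['time'],o['tool_pos'],np.degrees(o['tool_rot'][2]),o['opening'],o['contact_force'])
from pl import *
setcur((.607,.1107,.0225,181.08))
call([(*p[:3],w,-.3) for p,w in zip([(.607,.1107,.0225)]*2+[(.607,.1107,.05),(.607,.1107,.08),(.607,.1107,.12)],[181.08]*5)])
go((.4985,.281,.12,182.6),1,-.4)
go((.4985,.281,.045,182.6),1,-.4)
c=cur(); call([(*c,1)]*4+[(*c[:2],.05,c[3],1)])
call(lin(cur(),(.47,.22,.12,182),5,1))
call(lin(cur(),(.424,.013,.09,180.5),5,1))
call(lin(cur(),(.424,.013,.012,180.5),5,1))
call([(.424,.013,.012,180.5,0)]*2+[(.424,.013,.03,180.5,0),(.424,.013,.07,180.5,-.4),(.424,.013,.11,180.5,-.4)])
E
```

```text
11.55 [0.60653061 0.11250303 0.0233448 ] -178.90372766923505 0.044738347093927926 [ 0.76653419 -0.78913189 -4.79534967]
[0.0, 0.0, 0.0] 0.0 -0.3
[0.0, 0.0, 0.0] 0.0 -0.3
[0.0, 0.0, -2.8] 0.0 -0.3
[0.0, 0.0, -5.8] 0.0 -0.3
[0.0, 0.0, -9.8] 0.0 -0.3
  -> [6.0700e-01 1.1070e-01 1.2050e-01 1.8108e+02]
[2.1, 3.4, 0.0] -0.5 -0.4
[4.2, 6.9, 0.0] -0.5 -0.4
[6.3, 10.3, 0.0] -1.0 -0.4
[8.4, 13.8, 0.0] -1.0 -0.4
[10.5, 17.2, 0.1] -1.5 -0.4
  -> [4.9880e-01 2.8070e-01 1.1950e-01 1.8258e+02]
[0.0, 0.0, 1.5] 0.0 -0.4
[0.0, 0.0, 3.0] 0.0 -0.4
[0.0, 0.0, 4.5] 0.0 -0.4
[0.0, 0.0, 6.0] 0.0 -0.4
[0.0, 0.0, 7.4] 0.0 -0.4
  -> [4.9880e-01 2.8070e-01 4.5500e-02 1.8258e+02]
[0.0, 0.0, 0.0] 0.0 1
[0.0, 0.0, 0.0] 0.0 1
[0.0, 0.0, 0.0] 0.0 1
[0.0, 0.0, 0.0] 0.0 1
[0.0, 0.0, -0.5] 0.0 1
  -> [4.9880e-01 2.8070e-01 5.0500e-02 1.8258e+02]
[0.6, -1.2, -1.4] 0.0 1
[1.3, -2.4, -2.8] 0.0 1
[1.9, -3.6, -4.2] 0.5 1
[2.5, -4.7, -5.6] 0.5 1
[3.1, -5.9, -7.0] 0.5 1
  -> [4.7050e-01 2.2040e-01 1.2050e-01 1.8208e+02]
[1.1, -4.1, 0.6] 0.5 1
[2.2, -8.2, 1.2] 0.5 1
[3.2, -12.3, 1.8] 1.0 1
[4.3, -16.4, 2.4] 1.5 1
[5.4, -20.6, 3.0] 1.5 1
  -> [4.2400e-01 1.2500e-02 9.0500e-02 1.8058e+02]
[0.0, 0.0, 1.6] 0.0 1
[0.0, 0.0, 3.1] 0.0 1
[0.0, 0.0, 4.7] 0.0 1
[0.0, 0.0, 6.3] 0.0 1
[0.0, 0.0, 7.8] 0.0 1
  -> [4.2400e-01 1.2500e-02 1.2500e-02 1.8058e+02]
[0.0, 0.0, 0.0] 0.0 0
[0.0, 0.0, 0.0] 0.0 0
[0.0, 0.0, -1.8] 0.0 0
[0.0, 0.0, -5.8] 0.0 -0.4
[0.0, 0.0, -9.8] 0.0 -0.4
  -> [4.2400e-01 1.2500e-02 1.1050e-01 1.8058e+02]
```

Emit:
step_arm(increments=[{"delta_pos": [0, -0.1, 0.2], "dr": [0, 0, 0], "fingers": 1}, {"delta_pos": [0, -0.1, 0.2], "dr": [0, 0, 0], "fingers": -0.3}, {"delta_pos": [0, -0.1, 0.2], "dr": [0, 0, 0], "fingers": -0.3}, {"delta_pos": [0, -0.1, -3], "dr": [0, 0, 0], "fingers": -0.3}, {"delta_pos": [0, -0.1, -8], "dr": [0, 0, 0], "fingers": -0.3}])

```text
time: 12.18
tool_pos: [0.606, 0.1111, 0.1037]
tool_rot: [-3.141, -0.003, -3.123]
contact_force: [0.9, 0.4, 0.4]
opening: 0.0597
grip_force: 0.0
```

```bash
python3 - <<'E'
from pl import *
setcur((.6065,.1116,.104,181.08))
go((.4985,.281,.12,182.6),1,-.4)
from h import *
o=robot.observe(); print(o['time'],o['tool_pos'],np.degrees(o['tool_rot'][2]),o['opening'],o['contact_force'])
E
```

```text
[2.1, 3.4, -0.3] -0.5 -0.4
[4.2, 6.9, -0.6] -0.5 -0.4
[6.3, 10.3, -1.0] -1.0 -0.4
[8.4, 13.7, -1.3] -1.0 -0.4
[10.5, 17.1, -1.6] -1.5 -0.4
  -> [4.9830e-01 2.8060e-01 1.2000e-01 1.8258e+02]
12.175 [0.6059527  0.11112889 0.10366168] -178.92416582401523 0.05973344183380704 [0.92940487 0.42911849 0.39536131]
```

Emit:
step_arm(increments=[{"delta_pos": [2.1, 3.4, -0.3], "dr": [0, 0, -0.5], "fingers": -0.4}, {"delta_pos": [4.2, 6.9, -0.6], "dr": [0, 0, -0.5], "fingers": -0.4}, {"delta_pos": [6.3, 10.3, -1], "dr": [0, 0, -1], "fingers": -0.4}, {"delta_pos": [8.4, 13.7, -1.3], "dr": [0, 0, -1], "fingers": -0.4}, {"delta_pos": [10.5, 17.1, -1.6], "dr": [0, 0, -1.5], "fingers": -0.4}], newtons=25)

```text
time: 12.8
tool_pos: [0.4982, 0.2814, 0.1206]
tool_rot: [3.141, 0.002, -3.096]
contact_force: [0.7, 0.8, -0.5]
opening: 0.0644
grip_force: 0.0
```

Emit:
step_arm(increments=[{"delta_pos": [0, 0, 1.5], "dr": [0, 0, 0], "fingers": -0.4}, {"delta_pos": [0, 0, 3], "dr": [0, 0, 0], "fingers": -0.4}, {"delta_pos": [0, 0, 4.5], "dr": [0, 0, 0], "fingers": -0.4}, {"delta_pos": [0, 0, 6], "dr": [0, 0, 0], "fingers": -0.4}, {"delta_pos": [0, 0, 7.5], "dr": [0, 0, 0], "fingers": -0.4}])

```text
time: 13.42
tool_pos: [0.4986, 0.2798, 0.0434]
tool_rot: [-3.142, -0.0, -3.097]
contact_force: [0.8, -0.4, 0.0]
opening: 0.0646
grip_force: 0.0
```

Emit:
step_arm(increments=[{"delta_pos": [0, 0, 0], "dr": [0, 0, 0], "fingers": 1}, {"delta_pos": [0, 0, 0], "dr": [0, 0, 0], "fingers": 1}, {"delta_pos": [0, 0, 0], "dr": [0, 0, 0], "fingers": 1}, {"delta_pos": [0, 0, 0], "dr": [0, 0, 0], "fingers": 1}, {"delta_pos": [0, 0, 0], "dr": [0, 0, 0], "fingers": 1}])

```text
time: 14.05
tool_pos: [0.4988, 0.2806, 0.0453]
tool_rot: [3.141, 0.001, -3.096]
contact_force: [-1.0, 0.1, 3.1]
opening: 0.0318
grip_force: 24.9
```

Emit:
step_arm(increments=[{"delta_pos": [0, 0, -1], "dr": [0, 0, 0], "fingers": 1}, {"delta_pos": [0, 0, -3], "dr": [0, 0, 0], "fingers": 1}, {"delta_pos": [0, 0, -5], "dr": [0, 0, 0], "fingers": 1}, {"delta_pos": [0, 0, -7.5], "dr": [0, 0, 0], "fingers": 1}, {"delta_pos": [0, 0, -7.5], "dr": [0, 0, 0], "fingers": 1}])

```text
time: 14.68
tool_pos: [0.4996, 0.2809, 0.122]
tool_rot: [3.14, 0.004, -3.096]
contact_force: [0.3, 0.0, -0.2]
opening: 0.0317
grip_force: 24.9
```

```bash
python3 - <<'E'
from pl import *
setcur((.4983,.2806,.12,182.58))
call(lin(cur(),(.424,.013,.09,180.5),5,1))
call(lin(cur(),(.424,.013,.012,180.5),5,1))
call([(.424,.013,.012,180.5,0)]*2+[(.424,.013,.03,180.5,0),(.424,.013,.07,180.5,-.4),(.424,.013,.11,180.5,-.4)])
call(lin(cur(),(.4985,.281,.11,182.6),5,-.4))
E
```

```text
[1.7, -5.3, 0.6] 0.5 1
[3.5, -10.6, 1.2] 1.0 1
[5.2, -15.8, 1.8] 1.0 1
[6.9, -21.1, 2.4] 1.5 1
[8.6, -26.4, 3.0] 2.0 1
  -> [4.2430e-01 1.3000e-02 9.0000e-02 1.8058e+02]
[0.0, 0.0, 1.6] 0.0 1
[0.0, 0.0, 3.1] 0.0 1
[0.0, 0.0, 4.7] 0.0 1
[0.0, 0.0, 6.2] 0.0 1
[0.0, 0.0, 7.8] 0.0 1
  -> [4.2430e-01 1.3000e-02 1.2000e-02 1.8058e+02]
[0.0, 0.0, 0.0] 0.0 0
[0.0, 0.0, 0.0] 0.0 0
[0.0, 0.0, -1.8] 0.0 0
[0.0, 0.0, -5.8] 0.0 -0.4
[0.0, 0.0, -9.8] 0.0 -0.4
  -> [4.2430e-01 1.3000e-02 1.1000e-01 1.8058e+02]
[-1.5, 5.3, 0.0] -0.5 -0.4
[-3.1, 10.7, 0.0] -1.0 -0.4
[-4.6, 16.0, 0.0] -1.0 -0.4
[-6.2, 21.4, 0.0] -1.5 -0.4
[-7.7, 26.7, 0.0] -2.0 -0.4
  -> [4.9860e-01 2.8080e-01 1.1000e-01 1.8258e+02]
```

Emit:
step_arm(increments=[{"delta_pos": [1.7, -5.3, 0.6], "dr": [0, 0, 0.5], "fingers": 1}, {"delta_pos": [3.5, -10.6, 1.2], "dr": [0, 0, 1], "fingers": 1}, {"delta_pos": [5.2, -15.8, 1.8], "dr": [0, 0, 1], "fingers": 1}, {"delta_pos": [6.9, -21.1, 2.4], "dr": [0, 0, 1.5], "fingers": 1}, {"delta_pos": [8.6, -26.4, 3], "dr": [0, 0, 2], "fingers": 1}])

```text
time: 15.3
tool_pos: [0.4233, 0.0113, 0.089]
tool_rot: [3.141, -0.001, -3.131]
contact_force: [1.0, 0.6, 1.2]
opening: 0.0323
grip_force: 24.9
```

Emit:
step_arm(increments=[{"delta_pos": [0, 0, 1.6], "dr": [0, 0, 0], "fingers": 1}, {"delta_pos": [0, 0, 3.1], "dr": [0, 0, 0], "fingers": 1}, {"delta_pos": [0, 0, 4.7], "dr": [0, 0, 0], "fingers": 1}, {"delta_pos": [0, 0, 6.2], "dr": [0, 0, 0], "fingers": 1}, {"delta_pos": [0, 0, 7.8], "dr": [0, 0, 0], "fingers": 1}])

```text
time: 15.92
tool_pos: [0.4239, 0.0128, 0.0107]
tool_rot: [3.141, -0.001, -3.131]
contact_force: [-2.7, -0.6, 32.2]
opening: 0.0315
grip_force: 25.0
```

Emit:
step_arm(increments=[{"delta_pos": [0, 0, 0], "dr": [0, 0, 0], "fingers": 0}, {"delta_pos": [0, 0, 0], "dr": [0, 0, 0], "fingers": 0}, {"delta_pos": [0, 0, -1.8], "dr": [0, 0, 0], "fingers": 0}, {"delta_pos": [0, 0, -5.8], "dr": [0, 0, 0], "fingers": -0.4}, {"delta_pos": [0, 0, -9.8], "dr": [0, 0, 0], "fingers": -0.4}])

```text
time: 16.55
tool_pos: [0.4241, 0.0128, 0.1111]
tool_rot: [3.142, -0.0, -3.131]
contact_force: [0.4, -0.3, -0.3]
opening: 0.0608
grip_force: 0.0
```

Emit:
step_arm(increments=[{"delta_pos": [-1.5, 5.3, 0], "dr": [0, 0, -0.5], "fingers": -0.4}, {"delta_pos": [-3.1, 10.7, 0], "dr": [0, 0, -1], "fingers": -0.4}, {"delta_pos": [-4.6, 16, 0], "dr": [0, 0, -1], "fingers": -0.4}, {"delta_pos": [-6.2, 21.4, 0], "dr": [0, 0, -1.5], "fingers": -0.4}, {"delta_pos": [-7.7, 26.7, 0], "dr": [0, 0, -2], "fingers": -0.4}], newtons=45)

```text
time: 17.18
tool_pos: [0.4989, 0.2824, 0.1103]
tool_rot: [3.141, 0.001, -3.096]
contact_force: [0.4, -0.6, 0.1]
opening: 0.0645
grip_force: 0.0
```

```bash
python3 - <<'E'
from h import *
o=robot.observe(); print(o['time'],o['tool_pos'],np.degrees(o['tool_rot'][2]))
snap('wrist','w5',(220,80,470,270),3)
np.set_printoptions(precision=1,suppress=True)
f=lambda p:(proj('w5',p)-[220,80]+.5)*3-.5
for x in(.4985-.045,.4985-.028,.4985): print(f([x,.281,.039]))
E
```

```text
17.175 [0.4989281  0.28244845 0.11032031] -177.37742401368476
[308.9 219.6]
[305.8 283.4]
[301.1 383.2]
```

View pics/w5.png

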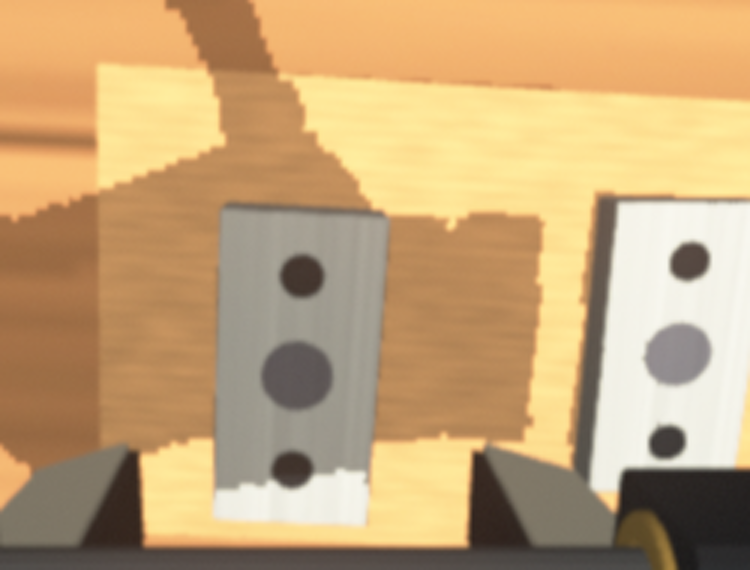

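blank_1's centre spot is at (297,375), so it sits about 2 mm nearer the robot in x and 1 mm lower in y than predicted.

```bash
python3 - <<'E'
from pl import *
setcur((.4986,.2808,.11,182.58))
go((.4966,.2796,.022,182.58),1,-.4)
setcur((*cur()[:2],.11,182.58))
go((.6089,.0267,.09,181.3),2,1)
E
```

```text
[0.0, 0.0, 1.8] 0.0 -0.4
[0.1, 0.0, 3.5] 0.0 -0.4
[0.1, -0.1, 5.3] 0.0 -0.4
[0.2, -0.1, 7.0] 0.0 -0.4
[0.2, -0.1, 8.8] 0.0 -0.4
  -> [4.9660e-01 2.7970e-01 2.2000e-02 1.8258e+02]
[-1.0, -2.6, 0.2] 0.0 1
[-2.0, -5.2, 0.4] 0.5 1
[-3.0, -7.7, 0.6] 0.5 1
[-4.0, -10.3, 0.8] 0.5 1
[-5.0, -12.9, 1.0] 0.5 1
  -> [5.5240e-01 1.5310e-01 1.0000e-01 1.8208e+02]
[-1.1, -2.6, 0.2] 0.5 1
[-2.1, -5.1, 0.4] 0.5 1
[-3.1, -7.7, 0.6] 0.5 1
[-4.2, -10.3, 0.8] 0.5 1
[-5.2, -12.8, 1.0] 1.0 1
  -> [6.0900e-01 2.7100e-02 9.0000e-02 1.8108e+02]
```

Emit:
step_arm(increments=[{"delta_pos": [0.2, -0.1, 2.2], "dr": [0, 0, 0], "fingers": -0.4}, {"delta_pos": [0.2, -0.1, 4.4], "dr": [0, 0, 0], "fingers": -0.4}, {"delta_pos": [0.2, -0.1, 6.6], "dr": [0, 0, 0], "fingers": -0.4}, {"delta_pos": [0.2, -0.1, 8.8], "dr": [0, 0, 0], "fingers": -0.4}, {"delta_pos": [0.2, -0.1, 8.8], "dr": [0, 0, 0], "fingers": 0.6}])

```text
time: 17.85
tool_pos: [0.4955, 0.2789, 0.0207]
tool_rot: [-3.141, -0.003, -3.096]
contact_force: [-0.3, -0.4, 0.1]
opening: 0.0581
grip_force: 0.0
```

Emit:
step_arm(increments=[{"delta_pos": [0, 0, 0], "dr": [0, 0, 0], "fingers": 1}, {"delta_pos": [0, 0, 0], "dr": [0, 0, 0], "fingers": 1}, {"delta_pos": [0, 0, 0], "dr": [0, 0, 0], "fingers": 1}, {"delta_pos": [0, 0, 0], "dr": [0, 0, 0], "fingers": 1}, {"delta_pos": [0, 0, -0.8], "dr": [0, 0, 0], "fingers": 1}])

```text
time: 18.48
tool_pos: [0.4959, 0.2791, 0.0293]
tool_rot: [-3.141, -0.002, -3.096]
contact_force: [-0.7, -0.4, -4.3]
opening: 0.045
grip_force: 44.4
```

Emit:
step_arm(increments=[{"delta_pos": [0, 0, -2], "dr": [0, 0, 0], "fingers": 1}, {"delta_pos": [0, 0, -4], "dr": [0, 0, 0], "fingers": 1}, {"delta_pos": [0, 0, -6], "dr": [0, 0, 0], "fingers": 1}, {"delta_pos": [0, 0, -8], "dr": [0, 0, 0], "fingers": 1}, {"delta_pos": [0, 0, -8], "dr": [0, 0, 0], "fingers": 1}])

```text
time: 19.1
tool_pos: [0.4973, 0.2796, 0.1108]
tool_rot: [3.141, 0.002, -3.096]
contact_force: [0.5, 0.1, -5.0]
opening: 0.0445
grip_force: 44.4
```

Emit:
step_arm(increments=[{"delta_pos": [-1, -2.6, 0.2], "dr": [0, 0, 0], "fingers": 1}, {"delta_pos": [-2, -5.2, 0.4], "dr": [0, 0, 0.5], "fingers": 1}, {"delta_pos": [-3, -7.7, 0.6], "dr": [0, 0, 0.5], "fingers": 1}, {"delta_pos": [-4, -10.3, 0.8], "dr": [0, 0, 0.5], "fingers": 1}, {"delta_pos": [-5, -12.9, 1], "dr": [0, 0, 0.5], "fingers": 1}])

```text
time: 19.73
tool_pos: [0.5519, 0.1518, 0.0981]
tool_rot: [-3.141, -0.003, -3.105]
contact_force: [0.3, 1.0, -4.4]
opening: 0.0448
grip_force: 44.4
```

Emit:
step_arm(increments=[{"delta_pos": [-1.1, -2.6, 0.2], "dr": [0, 0, 0.5], "fingers": 1}, {"delta_pos": [-2.1, -5.1, 0.4], "dr": [0, 0, 0.5], "fingers": 1}, {"delta_pos": [-3.1, -7.7, 0.6], "dr": [0, 0, 0.5], "fingers": 1}, {"delta_pos": [-4.2, -10.3, 0.8], "dr": [0, 0, 0.5], "fingers": 1}, {"delta_pos": [-5.2, -12.8, 1], "dr": [0, 0, 1], "fingers": 1}])

```text
time: 20.35
tool_pos: [0.6085, 0.0259, 0.088]
tool_rot: [3.141, -0.003, -3.123]
contact_force: [-0.1, -0.4, -5.3]
opening: 0.0448
grip_force: 44.4
```

Emit:
step_arm(increments=[{"delta_pos": [0, 0, 2], "dr": [0, 0, 0], "fingers": 1}, {"delta_pos": [0, 0, 4], "dr": [0, 0, 0], "fingers": 1}, {"delta_pos": [0, 0, 5.5], "dr": [0, 0, 0], "fingers": 1}, {"delta_pos": [0, 0, 6.4], "dr": [0, 0, 0], "fingers": 1}, {"delta_pos": [0, 0, 6.8], "dr": [0, 0, 0], "fingers": 1}])

```text
time: 20.98
tool_pos: [0.6085, 0.0269, 0.0228]
tool_rot: [3.142, -0.002, -3.122]
contact_force: [-12.4, 0.3, 27.0]
opening: 0.0446
grip_force: 44.5
```

Emit:
step_arm(increments=[{"delta_pos": [0, 0, 0], "dr": [0, 0, 0], "fingers": -0.3}, {"delta_pos": [0, 0, 0], "dr": [0, 0, 0], "fingers": -0.3}, {"delta_pos": [0, 0, 0], "dr": [0, 0, 0], "fingers": -0.3}, {"delta_pos": [0, 0, -4], "dr": [0, 0, 0], "fingers": -0.3}, {"delta_pos": [0, 0, -8.8], "dr": [0, 0, 0], "fingers": -0.3}])

```text
time: 21.6
tool_pos: [0.6086, 0.0268, 0.1099]
tool_rot: [3.141, -0.002, -3.123]
contact_force: [0.8, 0.1, -0.3]
opening: 0.0599
grip_force: 0.0
```

```bash
python3 - <<'E'
from pl import *
from h import *
o=robot.observe(); print(o['time'],o['tool_pos'],np.degrees(o['tool_rot'][2]))
snap('top','top2')
setcur((.609,.0271,.11,181.08))
go((.497,.280,.11,182.6),2,-.3)
call(lin(cur(),(.497,.280,.0075,182.6),5,-.3))
c=cur(); call([(*c,1)])
c=cur(); call(lin(c,(*c[:2],.09,182.58),5,1))
call(lin(cur(),(.424,-.057,.09,180.5),7,1)[:5])
call([(.424,-.057,.09,180.5,1)])
call(lin(cur(),(.424,-.057,.0145,180.5),5,1))
E
```

```text
21.6 [0.60860055 0.02681952 0.10985589] -178.91674738771337
[1.1, 2.5, 0.0] 0.0 -0.3
[2.1, 5.1, 0.0] -0.5 -0.3
[3.2, 7.6, 0.0] -0.5 -0.3
[4.3, 10.2, 0.0] -0.5 -0.3
[5.4, 12.7, 0.0] -1.0 -0.3
  -> [5.5260e-01 1.5310e-01 1.1000e-01 1.8208e+02]
[1.0, 2.6, 0.0] 0.0 -0.3
[2.0, 5.2, 0.0] 0.0 -0.3
[3.0, 7.8, 0.0] 0.0 -0.3
[4.1, 10.3, 0.0] -0.5 -0.3
[5.1, 12.9, 0.0] -0.5 -0.3
  -> [4.9700e-01 2.8010e-01 1.1000e-01 1.8258e+02]
[0.0, 0.0, 2.1] 0.0 -0.3
[0.0, 0.0, 4.1] 0.0 -0.3
[0.0, 0.0, 6.2] 0.0 -0.3
[0.0, 0.0, 8.2] 0.0 -0.3
[0.0, 0.0, 10.2] 0.0 -0.3
  -> [4.9700e-01 2.8010e-01 8.0000e-03 1.8258e+02]
[0.0, 0.0, 0.0] 0.0 1
[0.0, 0.0, 0.0] 0.0 1
[0.0, 0.0, 0.0] 0.0 1
[0.0, 0.0, 0.0] 0.0 1
[0.0, 0.0, 0.0] 0.0 1
  -> [4.9700e-01 2.8010e-01 8.0000e-03 1.8258e+02]
[0.0, 0.0, -1.6] 0.0 1
[0.0, 0.0, -3.3] 0.0 1
[0.0, 0.0, -4.9] 0.0 1
[0.0, 0.0, -6.6] 0.0 1
[0.0, 0.0, -8.2] 0.0 1
  -> [4.9700e-01 2.8010e-01 9.0000e-02 1.8258e+02]
[1.3, -4.8, 0.0] 0.5 1
[2.5, -9.5, 0.0] 0.5 1
[3.8, -14.3, 0.0] 1.0 1
[5.0, -19.1, 0.0] 1.0 1
[6.3, -23.8, 0.0] 1.5 1
  -> [4.4470e-01 3.9500e-02 9.0000e-02 1.8108e+02]
[2.3, -9.6, 0.0] 0.5 1
[2.3, -9.6, 0.0] 0.5 1
[2.3, -9.6, 0.0] 0.5 1
[2.3, -9.6, 0.0] 0.5 1
[2.3, -9.6, 0.0] 0.5 1
  -> [ 4.2360e-01 -5.6900e-02  9.0000e-02  1.8058e+02]
[0.0, 0.0, 1.5] 0.0 1
[0.0, 0.0, 3.0] 0.0 1
[0.0, 0.0, 4.5] 0.0 1
[0.0, 0.0, 6.0] 0.0 1
[0.0, 0.0, 7.6] 0.0 1
  -> [ 4.2360e-01 -5.6900e-02  1.4000e-02  1.8058e+02]
```

Emit:
step_arm(increments=[{"delta_pos": [1.1, 2.5, 0], "dr": [0, 0, 0], "fingers": -0.3}, {"delta_pos": [2.1, 5.1, 0], "dr": [0, 0, -0.5], "fingers": -0.3}, {"delta_pos": [3.2, 7.6, 0], "dr": [0, 0, -0.5], "fingers": -0.3}, {"delta_pos": [4.3, 10.2, 0], "dr": [0, 0, -0.5], "fingers": -0.3}, {"delta_pos": [5.4, 12.7, 0], "dr": [0, 0, -1], "fingers": -0.3}], newtons=25)

```text
time: 22.28
tool_pos: [0.5525, 0.1536, 0.1098]
tool_rot: [3.141, 0.001, -3.105]
contact_force: [-0.3, -0.1, -0.2]
opening: 0.0597
grip_force: 0.0
```

Emit:
step_arm(increments=[{"delta_pos": [1, 2.6, 0], "dr": [0, 0, 0], "fingers": -0.3}, {"delta_pos": [2, 5.2, 0], "dr": [0, 0, 0], "fingers": -0.3}, {"delta_pos": [3, 7.8, 0], "dr": [0, 0, 0], "fingers": -0.3}, {"delta_pos": [4.1, 10.3, 0], "dr": [0, 0, -0.5], "fingers": -0.3}, {"delta_pos": [5.1, 12.9, 0], "dr": [0, 0, -0.5], "fingers": -0.3}])

```text
time: 22.9
tool_pos: [0.4968, 0.2807, 0.1098]
tool_rot: [3.141, 0.001, -3.096]
contact_force: [0.6, 0.9, -0.3]
opening: 0.0597
grip_force: 0.0
```

Emit:
step_arm(increments=[{"delta_pos": [0, 0, 2.1], "dr": [0, 0, 0], "fingers": -0.3}, {"delta_pos": [0, 0, 4.1], "dr": [0, 0, 0], "fingers": -0.3}, {"delta_pos": [0, 0, 6.2], "dr": [0, 0, 0], "fingers": -0.3}, {"delta_pos": [0, 0, 8.2], "dr": [0, 0, 0], "fingers": -0.3}, {"delta_pos": [0, 0, 10.2], "dr": [0, 0, 0], "fingers": -0.3}])

```text
time: 23.52
tool_pos: [0.4973, 0.2799, 0.0072]
tool_rot: [3.141, 0.001, -3.096]
contact_force: [-0.8, 0.1, 0.1]
opening: 0.0592
grip_force: 0.0
```

Emit:
step_arm(increments=[{"delta_pos": [0, 0, 0], "dr": [0, 0, 0], "fingers": 1}, {"delta_pos": [0, 0, 0], "dr": [0, 0, 0], "fingers": 1}, {"delta_pos": [0, 0, 0], "dr": [0, 0, 0], "fingers": 1}, {"delta_pos": [0, 0, 0], "dr": [0, 0, 0], "fingers": 1}, {"delta_pos": [0, 0, 0], "dr": [0, 0, 0], "fingers": 1}])

```text
time: 24.15
tool_pos: [0.4977, 0.2801, 0.0087]
tool_rot: [3.141, 0.002, -3.096]
contact_force: [0.8, -1.2, 5.4]
opening: 0.0324
grip_force: 24.1
```

```bash
python3 - <<'E'
from h import *
snap('top','top3'); snap('side','side3')
t=np.load('pics/top3.npz')['im'][125:260,270:400]; s=np.load('pics/side3.npz')['im'][180:270,220:340]
t=cv2.resize(t,None,fx=4,fy=4,interpolation=cv2.INTER_CUBIC)[:,:380] if 0 else cv2.resize(t,(442,459),interpolation=cv2.INTER_CUBIC)
s=cv2.resize(s,(356,267),interpolation=cv2.INTER_CUBIC)
o=np.zeros((460,800,3),np.uint8); o[:459,:442]=t; o[:267,444:]=s; cv2.imwrite('pics/m3.png',o[:,:,::-1])
E
```

```text
(no output)
```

View pics/m3.png

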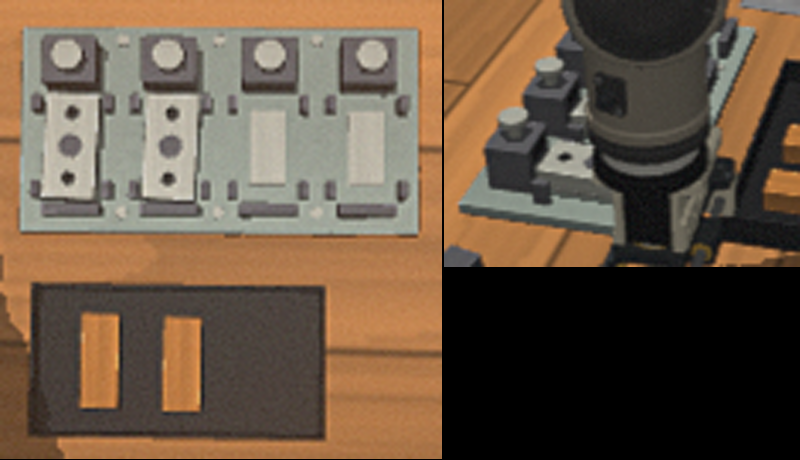

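The picture shows bays 1 and 2 loaded, with both blanks between their lugs, flat, and turned by 2–3°. Two spacers are in the tray. Next is spacer_1, now gripped.

Emit:
step_arm(increments=[{"delta_pos": [0, 0, -1.6], "dr": [0, 0, 0], "fingers": 1}, {"delta_pos": [0, 0, -3.3], "dr": [0, 0, 0], "fingers": 1}, {"delta_pos": [0, 0, -4.9], "dr": [0, 0, 0], "fingers": 1}, {"delta_pos": [0, 0, -6.6], "dr": [0, 0, 0], "fingers": 1}, {"delta_pos": [0, 0, -8.2], "dr": [0, 0, 0], "fingers": 1}])

```text
time: 24.88
tool_pos: [0.4972, 0.2799, 0.0911]
tool_rot: [3.141, 0.001, -3.096]
contact_force: [-0.3, -1.2, -0.6]
opening: 0.0322
grip_force: 24.1
```

Emit:
step_arm(increments=[{"delta_pos": [1.3, -4.8, 0], "dr": [0, 0, 0.5], "fingers": 1}, {"delta_pos": [2.5, -9.5, 0], "dr": [0, 0, 0.5], "fingers": 1}, {"delta_pos": [3.8, -14.3, 0], "dr": [0, 0, 1], "fingers": 1}, {"delta_pos": [5, -19.1, 0], "dr": [0, 0, 1], "fingers": 1}, {"delta_pos": [6.3, -23.8, 0], "dr": [0, 0, 1.5], "fingers": 1}])

```text
time: 25.5
tool_pos: [0.4447, 0.0377, 0.0904]
tool_rot: [-3.142, 0.001, -3.123]
contact_force: [2.0, -0.8, -1.2]
opening: 0.0323
grip_force: 24.1
```

Emit:
step_arm(increments=[{"delta_pos": [1.2, -4.8, 0], "dr": [0, 0, 0.5], "fingers": 1}, {"delta_pos": [2.3, -9.6, 0], "dr": [0, 0, 0.5], "fingers": 1}, {"delta_pos": [2.3, -9.6, 1], "dr": [0, 0, 0.5], "fingers": 1}, {"delta_pos": [2.3, -9.6, 3], "dr": [0, 0, 0.5], "fingers": 1}, {"delta_pos": [2.3, -9.6, 5], "dr": [0, 0, 0.5], "fingers": 1}])

```text
time: 26.12
tool_pos: [0.424, -0.0567, 0.0395]
tool_rot: [3.142, 0.001, -3.131]
contact_force: [-0.5, 0.3, 0.2]
opening: 0.0325
grip_force: 24.1
```

Emit:
step_arm(increments=[{"delta_pos": [0, 0, 1.5], "dr": [0, 0, 0], "fingers": 1}, {"delta_pos": [0, 0, 2.3], "dr": [0, 0, 0], "fingers": 1}, {"delta_pos": [0, 0, 2.7], "dr": [0, 0, 0], "fingers": 1}, {"delta_pos": [0, 0, 2.7], "dr": [0, 0, 0], "fingers": 0}, {"delta_pos": [0, 0, 2.7], "dr": [0, 0, 0], "fingers": 0}])

```text
time: 26.75
tool_pos: [0.4241, -0.0572, 0.0131]
tool_rot: [-3.141, 0.001, -3.131]
contact_force: [0.5, 0.3, 1.2]
opening: 0.0448
grip_force: 0.0
```

```bash
python3 - <<'E'
from pl import *
from h import *
o=robot.observe(); print(o['time'],o['tool_pos'],np.degrees(o['tool_rot'][2]))
setcur((.4236,-.0569,.013,180.58))
c=cur(); call(lin(c,(*c[:2],.11,180.58),5,0))
go((.490,.390,.11,182.6),2,-.4)
E
```

```text
26.75 [ 0.42405681 -0.05718273  0.01306368] -179.40270913437388
[0.0, 0.0, -1.9] 0.0 0
[0.0, 0.0, -3.9] 0.0 0
[0.0, 0.0, -5.8] 0.0 0
[0.0, 0.0, -7.8] 0.0 0
[0.0, 0.0, -9.7] 0.0 0
  -> [ 4.2360e-01 -5.6900e-02  1.1000e-01  1.8058e+02]
[-0.7, 4.5, 0.0] 0.0 -0.4
[-1.4, 8.9, 0.0] -0.5 -0.4
[-2.1, 13.4, 0.0] -0.5 -0.4
[-2.8, 17.8, 0.0] -1.0 -0.4
[-3.5, 22.3, 0.0] -1.0 -0.4
  -> [4.5630e-01 1.6640e-01 1.1000e-01 1.8158e+02]
[-0.8, 4.5, 0.0] 0.0 -0.4
[-1.6, 8.9, 0.0] -0.5 -0.4
[-2.4, 13.4, 0.0] -0.5 -0.4
[-3.2, 17.8, 0.0] -1.0 -0.4
[-4.0, 22.3, 0.0] -1.0 -0.4
  -> [4.9020e-01 3.9050e-01 1.1000e-01 1.8258e+02]
```

Emit:
step_arm(increments=[{"delta_pos": [0, 0, -1.9], "dr": [0, 0, 0], "fingers": 0}, {"delta_pos": [0, 0, -3.9], "dr": [0, 0, 0], "fingers": 0}, {"delta_pos": [0, 0, -5.8], "dr": [0, 0, 0], "fingers": -0.2}, {"delta_pos": [0, 0, -7.8], "dr": [0, 0, 0], "fingers": -0.5}, {"delta_pos": [0, 0, -9.7], "dr": [0, 0, 0], "fingers": -0.5}], newtons=45)

```text
time: 27.38
tool_pos: [0.4238, -0.0572, 0.1107]
tool_rot: [-3.141, 0.001, -3.131]
contact_force: [0.1, 0.7, 0.0]
opening: 0.0673
grip_force: 0.0
```

Emit:
step_arm(increments=[{"delta_pos": [-0.7, 4.5, 0], "dr": [0, 0, 0], "fingers": -0.5}, {"delta_pos": [-1.4, 8.9, 0], "dr": [0, 0, -0.5], "fingers": -0.5}, {"delta_pos": [-2.1, 13.4, 0], "dr": [0, 0, -0.5], "fingers": -0.5}, {"delta_pos": [-2.8, 17.8, 0], "dr": [0, 0, -1], "fingers": -0.5}, {"delta_pos": [-3.5, 22.3, 0], "dr": [0, 0, -1], "fingers": -0.5}])

```text
time: 28.0
tool_pos: [0.4566, 0.1676, 0.1101]
tool_rot: [3.141, 0.001, -3.114]
contact_force: [0.2, -0.7, -0.4]
opening: 0.0687
grip_force: 0.0
```

Emit:
step_arm(increments=[{"delta_pos": [-0.8, 4.5, 0], "dr": [0, 0, 0], "fingers": -0.5}, {"delta_pos": [-1.6, 8.9, 0], "dr": [0, 0, -0.5], "fingers": -0.5}, {"delta_pos": [-2.4, 13.4, 0], "dr": [0, 0, -0.5], "fingers": -0.5}, {"delta_pos": [-3.2, 17.8, 0], "dr": [0, 0, -1], "fingers": -0.5}, {"delta_pos": [-4, 22.3, 0], "dr": [0, 0, -1], "fingers": -0.5}])

```text
time: 28.62
tool_pos: [0.4903, 0.3916, 0.11]
tool_rot: [3.141, 0.0, -3.096]
contact_force: [-0.1, 0.2, -0.5]
opening: 0.0687
grip_force: 0.0
```

```bash
python3 - <<'E'
from h import *
o=robot.observe(); print(o['time'],o['tool_pos'],np.degrees(o['tool_rot'][2]))
snap('wrist','w6',(220,80,470,270),3)
np.set_printoptions(precision=1,suppress=True)
f=lambda p:(proj('w6',p)-[220,80]+.5)*3-.5
a=np.radians(2.58)
for x in(-.045,-.028,0): print(f([.490+x*np.cos(a),.3905+x*np.sin(a),.019]))
E
```

```text
28.625 [0.49031056 0.39160006 0.11003484] -177.40889024943553
[302.4 211.5]
[302.4 270.7]
[302.4 363.6]
```

View pics/w6.png

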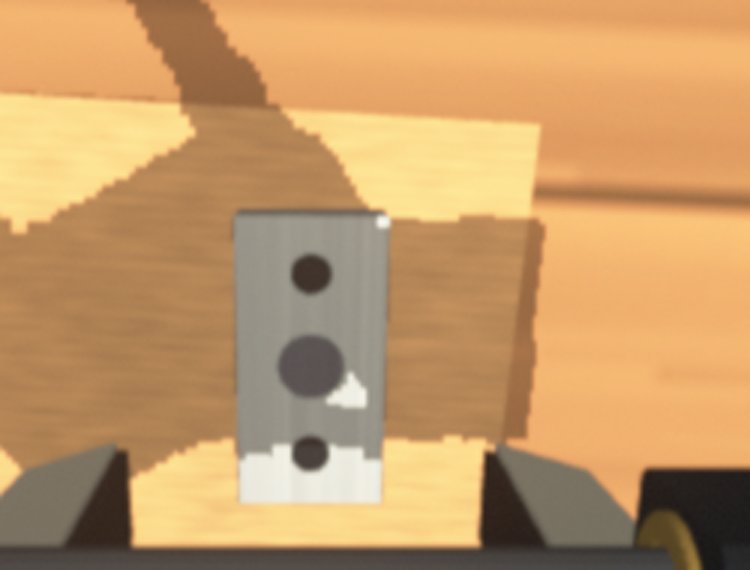

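blank_4 was not knocked. Its centre spot is at (311,366) and it is aligned with the gripper, so I'll grip it about 1 mm further in +y.

Emit:
step_arm(increments=[{"delta_pos": [0, 0.1, 3], "dr": [0, 0, 0], "fingers": -0.5}, {"delta_pos": [0, 0.1, 6], "dr": [0, 0, 0], "fingers": -0.5}, {"delta_pos": [0, 0.1, 8.5], "dr": [0, 0, 0], "fingers": -0.5}, {"delta_pos": [0, 0.1, 10], "dr": [0, 0, 0], "fingers": -0.5}, {"delta_pos": [0, 0.1, 10.6], "dr": [0, 0, 0], "fingers": 0.6}])

```text
time: 29.3
tool_pos: [0.49, 0.3909, 0.0032]
tool_rot: [-3.141, -0.001, -3.097]
contact_force: [0.2, 0.2, -0.6]
opening: 0.063
grip_force: 0.0
```

Emit:
step_arm(increments=[{"delta_pos": [0, 0, 0], "dr": [0, 0, 0], "fingers": 1}, {"delta_pos": [0, 0, 0], "dr": [0, 0, 0], "fingers": 1}, {"delta_pos": [0, 0, 0], "dr": [0, 0, 0], "fingers": 1}, {"delta_pos": [0, 0, 0], "dr": [0, 0, 0], "fingers": 1}, {"delta_pos": [0, 0, 0], "dr": [0, 0, 0], "fingers": 1}])

```text
time: 29.92
tool_pos: [0.4908, 0.3917, 0.0047]
tool_rot: [3.14, 0.002, -3.096]
contact_force: [0.1, 2.1, 5.7]
opening: 0.0447
grip_force: 45.0
```

Emit:
step_arm(increments=[{"delta_pos": [0, 0, -2], "dr": [0, 0, 0], "fingers": 1}, {"delta_pos": [0, 0, -4], "dr": [0, 0, 0], "fingers": 1}, {"delta_pos": [0, 0, -6], "dr": [0, 0, 0], "fingers": 1}, {"delta_pos": [0, 0, -8], "dr": [0, 0, 0], "fingers": 1}, {"delta_pos": [0, 0, -9.6], "dr": [0, 0, 0], "fingers": 1}])

```text
time: 30.55
tool_pos: [0.4895, 0.3904, 0.0993]
tool_rot: [-3.14, -0.002, -3.097]
contact_force: [-0.2, -0.4, -6.8]
opening: 0.0448
grip_force: 45.0
```

```bash
python3 - <<'E'
from pl import *
setcur((.4902,.3915,.100,182.58))
go((.6103,-.0575,.09,181.3),3,1)
E
```

```text
[-0.7, -3.0, 0.1] 0.0 1
[-1.3, -6.1, 0.1] 0.0 1
[-2.0, -9.1, 0.2] 0.5 1
[-2.7, -12.1, 0.3] 0.5 1
[-3.3, -15.1, 0.3] 0.5 1
  -> [5.3000e-01 2.4210e-01 9.7000e-02 1.8208e+02]
[-0.7, -3.1, 0.1] 0.0 1
[-1.4, -6.1, 0.2] 0.0 1
[-2.1, -9.1, 0.2] 0.0 1
[-2.8, -12.1, 0.3] 0.5 1
[-3.5, -15.1, 0.4] 0.5 1
  -> [5.7040e-01 9.2500e-02 9.3000e-02 1.8158e+02]
[-0.7, -3.0, 0.0] 0.0 1
[-1.4, -6.1, 0.1] 0.0 1
[-2.1, -9.1, 0.2] 0.0 1
[-2.9, -12.1, 0.2] 0.0 1
[-3.6, -15.1, 0.3] 0.5 1
  -> [ 6.1060e-01 -5.7400e-02  9.0000e-02  1.8108e+02]
```

Emit:
step_arm(increments=[{"delta_pos": [-0.7, -3, 0.1], "dr": [0, 0, 0], "fingers": 1}, {"delta_pos": [-1.3, -6.1, 0.1], "dr": [0, 0, 0], "fingers": 1}, {"delta_pos": [-2, -9.1, 0.2], "dr": [0, 0, 0.5], "fingers": 1}, {"delta_pos": [-2.7, -12.1, 0.3], "dr": [0, 0, 0.5], "fingers": 1}, {"delta_pos": [-3.3, -15.1, 0.3], "dr": [0, 0, 0.5], "fingers": 1}])

```text
time: 31.18
tool_pos: [0.5295, 0.2404, 0.0959]
tool_rot: [-3.141, -0.002, -3.105]
contact_force: [-0.0, -0.7, -6.5]
opening: 0.0445
grip_force: 45.0
```

Emit:
step_arm(increments=[{"delta_pos": [-0.7, -3.1, 0.1], "dr": [0, 0, 0], "fingers": 1}, {"delta_pos": [-1.4, -6.1, 0.2], "dr": [0, 0, 0], "fingers": 1}, {"delta_pos": [-2.1, -9.1, 0.2], "dr": [0, 0, 0], "fingers": 1}, {"delta_pos": [-2.8, -12.1, 0.3], "dr": [0, 0, 0.5], "fingers": 1}, {"delta_pos": [-3.5, -15.1, 0.4], "dr": [0, 0, 0.5], "fingers": 1}])

```text
time: 31.8
tool_pos: [0.5699, 0.091, 0.092]
tool_rot: [-3.141, -0.002, -3.114]
contact_force: [-0.2, 0.4, -5.6]
opening: 0.0446
grip_force: 45.0
```

Emit:
step_arm(increments=[{"delta_pos": [-0.7, -3, 0], "dr": [0, 0, 0], "fingers": 1}, {"delta_pos": [-1.4, -6.1, 0.1], "dr": [0, 0, 0], "fingers": 1}, {"delta_pos": [-2.1, -9.1, 0.2], "dr": [0, 0, 0], "fingers": 1}, {"delta_pos": [-2.9, -12.1, 0.2], "dr": [0, 0, 0], "fingers": 1}, {"delta_pos": [-3.6, -15.1, 0.3], "dr": [0, 0, 0.5], "fingers": 1}])

```text
time: 32.42
tool_pos: [0.6101, -0.0588, 0.0889]
tool_rot: [3.141, -0.002, -3.123]
contact_force: [0.5, 0.5, -4.7]
opening: 0.0445
grip_force: 45.0
```

Emit:
step_arm(increments=[{"delta_pos": [0, 0, 2], "dr": [0, 0, 0], "fingers": 1}, {"delta_pos": [0, 0, 4], "dr": [0, 0, 0], "fingers": 1}, {"delta_pos": [0, 0, 5.5], "dr": [0, 0, 0], "fingers": 1}, {"delta_pos": [0, 0, 6.3], "dr": [0, 0, 0], "fingers": 1}, {"delta_pos": [0, 0, 6.6], "dr": [0, 0, 0], "fingers": 1}])

```text
time: 33.05
tool_pos: [0.6101, -0.0576, 0.0246]
tool_rot: [3.141, -0.001, -3.122]
contact_force: [-9.9, 0.5, 17.8]
opening: 0.0443
grip_force: 45.0
```

Emit:
step_arm(increments=[{"delta_pos": [0, 0, 0], "dr": [0, 0, 0], "fingers": -0.3}, {"delta_pos": [0, 0, 0], "dr": [0, 0, 0], "fingers": -0.3}, {"delta_pos": [0, 0, 0], "dr": [0, 0, 0], "fingers": -0.3}, {"delta_pos": [0, 0, -4], "dr": [0, 0, 0], "fingers": -0.3}, {"delta_pos": [0, 0, -10.6], "dr": [0, 0, 0], "fingers": -0.3}])

```text
time: 33.67
tool_pos: [0.6094, -0.0575, 0.1255]
tool_rot: [3.14, -0.004, -3.123]
contact_force: [1.7, -0.9, -0.3]
opening: 0.0596
grip_force: 0.0
```

```bash
python3 - <<'E'
from pl import *
from h import *
o=robot.observe(); print(o['time'],o['tool_pos'],np.degrees(o['tool_rot'][2]))
setcur((.6106,-.0574,.130,181.08))
# grip point: 54 mm behind head axis
h=np.array([.473,-.3253]); d=np.array([.2713,-.269])-h; d/=np.linalg.norm(d); print(h+.054*d, np.degrees(np.arctan2(-d[1],-d[0])))
go((*(h+.054*d),.18,164.5),2,0)
E
```

```text
33.675 [ 0.60943128 -0.0575323   0.12547466] -178.91330241529224
[ 0.42098818 -0.31078207] -15.595875310754268
[1.9, -2.5, -0.5] 1.5 0
[3.9, -5.0, -1.0] 3.5 0
[5.8, -7.5, -1.5] 5.0 0
[7.8, -10.0, -2.0] 6.5 0
[9.7, -12.5, -2.5] 8.5 0
  -> [ 5.1600e-01 -1.8420e-01  1.5500e-01  1.7258e+02]
[1.6, -2.7, -0.5] 1.5 0
[3.1, -5.5, -1.0] 3.0 0
[4.7, -8.3, -1.5] 5.0 0
[6.2, -11.0, -2.0] 6.5 0
[7.8, -13.8, -2.5] 8.0 0
  -> [  0.4208  -0.311    0.18   164.58  ]
```

Emit:
step_arm(increments=[{"delta_pos": [1.9, -2.5, -0.5], "dr": [0, 0, 1.5], "fingers": -0.3}, {"delta_pos": [3.9, -5, -1], "dr": [0, 0, 3.5], "fingers": -0.3}, {"delta_pos": [5.8, -7.5, -1.5], "dr": [0, 0, 5], "fingers": -0.3}, {"delta_pos": [7.8, -10, -2], "dr": [0, 0, 6.5], "fingers": -0.3}, {"delta_pos": [9.7, -12.5, -2.5], "dr": [0, 0, 8.5], "fingers": -0.3}])

```text
time: 34.3
tool_pos: [0.5155, -0.1854, 0.1517]
tool_rot: [-3.141, 0.001, 3.011]
contact_force: [-0.0, -0.1, -0.9]
opening: 0.0604
grip_force: 0.0
```

Emit:
step_arm(increments=[{"delta_pos": [1.6, -2.7, -0.5], "dr": [0, 0, 1.5], "fingers": -0.3}, {"delta_pos": [3.1, -5.5, -1], "dr": [0, 0, 3], "fingers": -0.3}, {"delta_pos": [4.7, -8.3, -1.5], "dr": [0, 0, 5], "fingers": -0.3}, {"delta_pos": [6.2, -11, -2], "dr": [0, 0, 6.5], "fingers": -0.3}, {"delta_pos": [7.8, -13.8, -2.5], "dr": [0, 0, 8], "fingers": -0.3}])

```text
time: 34.92
tool_pos: [0.4204, -0.3122, 0.1767]
tool_rot: [-3.141, 0.001, 2.872]
contact_force: [0.7, -1.5, -1.1]
opening: 0.0598
grip_force: 0.0
```

```bash
python3 - <<'E'
from h import *
o=robot.observe(); print(o['time'],o['tool_pos'],np.degrees(o['tool_rot'][2]))
snap('top','top4'); snap('wrist','w7')
t=np.load('pics/top4.npz')['im'][122:210,270:400]; s=np.load('pics/w7.npz')['im']
t2=np.load('pics/top4.npz')['im'][180:300,400:500]
o=np.zeros((600,800,3),np.uint8)
o[:352,:520]=cv2.resize(t,(520,352),interpolation=cv2.INTER_CUBIC); o[354:,:394]=cv2.resize(s,(394,246),interpolation=cv2.INTER_AREA)
o[:324,525:795]=cv2.resize(t2,(270,324),interpolation=cv2.INTER_CUBIC)
o[354:,400:]=cv2.resize(s[50:296,120:520],(400,246),interpolation=cv2.INTER_CUBIC)
cv2.imwrite('pics/m4.png',o[:,:,::-1])
E
```

```text
34.925 [ 0.42036688 -0.31224278  0.17666314] 164.5450266380395
```

View pics/m4.png

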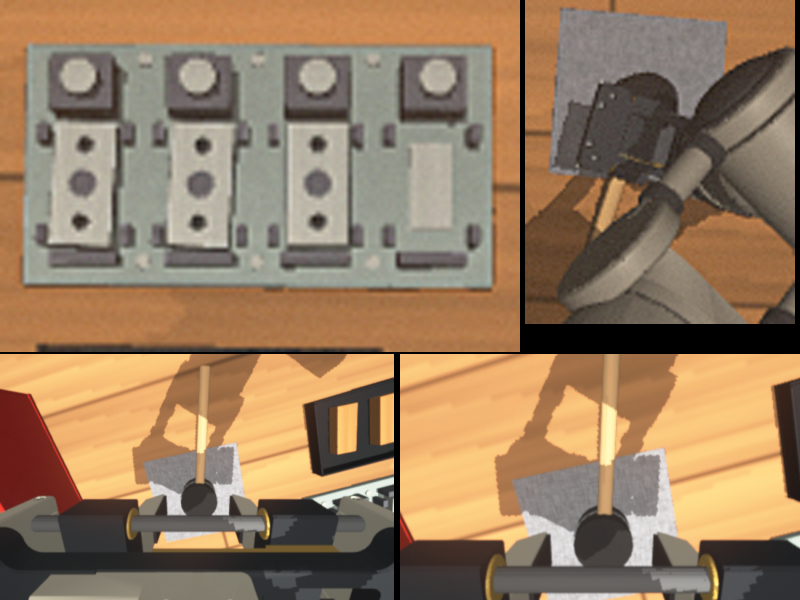

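All three blanks lie flat in bays 1–3, bay 4 is empty and all pins are up. The mallet head is at about (602,540) in the right-hand panel. The handle runs from (606,510) to (610,400).

```bash
python3 - <<'E'
from h import *
np.set_printoptions(precision=4,suppress=True)
g=lambda x,y,z:pix('w7',(x-280,y-304),z)
h=g(602,540,.052); a=g(606,505,.037); b=g(610.5,400,.037); print(h,a,b)
d=(a-b)[:2]; print('yaw',np.degrees(np.arctan2(d[1],d[0])))
d/=np.linalg.norm(d); n=np.array([-d[1],d[0]]); print('head lateral offset from handle line',(h-a)[:2]@n)
print('grip pt by head',h[:2]-.054*d,' along handle', a[:2]+d*(((h-a)[:2]@d)-.054))
# automatic handle centre per row from colour
im=np.load('pics/w7.npz')['im'].astype(int); 
for v in range(30,210,15):
    r=im[v,290:370]; e=np.abs(np.diff(r.sum(1))); i=np.argsort(e)[-2:]+290.5; print(v,sorted(i),end=' ')
E
```

```text
[ 0.4654 -0.3283  0.052 ] [ 0.4338 -0.3151  0.037 ] [ 0.3325 -0.2829  0.037 ]
yaw -17.655850611568965
head lateral offset from handle line -0.0030084402102644346
grip pt by head [ 0.4139 -0.3119]  along handle [ 0.4148 -0.3091]
30 [np.float64(324.5), np.float64(340.5)] 45 [np.float64(338.5), np.float64(339.5)] 60 [np.float64(337.5), np.float64(338.5)] 75 [np.float64(322.5), np.float64(337.5)] 90 [np.float64(300.5), np.float64(303.5)] 105 [np.float64(318.5), np.float64(321.5)] 120 [np.float64(320.5), np.float64(349.5)] 135 [np.float64(317.5), np.float64(320.5)] 150 [np.float64(319.5), np.float64(355.5)] 165 [np.float64(320.5), np.float64(332.5)] 180 [np.float64(331.5), np.float64(332.5)] 195 [np.float64(330.5), np.float64(331.5)]
```

```bash
python3 - <<'E'
from h import *
np.set_printoptions(precision=4,suppress=True)
im=np.load('pics/w7.npz')['im'].astype(int)
print([int(im[v,328:338].sum(1).mean()) for v in range(10,32)])
for v in(18,20,22,24): 
    e=pix('w7',(333,v),.037); print(v,e[:2],e[:2]+.215*np.array([np.cos(-.285),np.sin(-.285)]))
# dark head rows
print([(v,int(im[v,305:340].sum(1).mean())) for v in range(196,262,3)])
print([(u,int(im[225:235,u].sum(1).mean())) for u in range(284,362,3)])
E
```

```text
[353, 352, 352, 348, 339, 325, 306, 297, 324, 384, 432, 452, 458, 459, 459, 459, 460, 461, 460, 461, 461, 461]
18 [ 0.2685 -0.2633] [ 0.4748 -0.3238]
20 [ 0.2701 -0.2637] [ 0.4764 -0.3242]
22 [ 0.2716 -0.2641] [ 0.478  -0.3246]
24 [ 0.2732 -0.2645] [ 0.4795 -0.325 ]
[(196, 417), (199, 415), (202, 392), (205, 310), (208, 308), (211, 183), (214, 138), (217, 148), (220, 153), (223, 152), (226, 155), (229, 159), (232, 160), (235, 163), (238, 165), (241, 170), (244, 176), (247, 184), (250, 192), (253, 199), (256, 204), (259, 205)]
[(284, 657), (287, 626), (290, 582), (293, 523), (296, 204), (299, 151), (302, 152), (305, 150), (308, 153), (311, 151), (314, 152), (317, 151), (320, 152), (323, 151), (326, 153), (329, 151), (332, 155), (335, 178), (338, 201), (341, 198), (344, 201), (347, 197), (350, 336), (353, 653), (356, 670), (359, 665)]
```

The mallet is still in its place, with its axis at about (0.474,-0.325). I'll grip the handle 54 mm behind that.

```bash
python3 - <<'E'
from pl import *
setcur((.4208,-.311,.1775,164.58))
go((.422,-.3115,.04,163.6),1,-.3)
call([(.422,-.3115,z,163.6,-.3) for z in(.025,.015,.009,.008,.008)])
E
```

```text
[0.0, 0.0, 2.7] 0.0 -0.3
[-0.1, 0.0, 5.5] 0.5 -0.3
[-0.1, 0.0, 8.2] 0.5 -0.3
[-0.1, 0.0, 11.0] 1.0 -0.3
[-0.1, 0.0, 13.7] 1.0 -0.3
  -> [ 4.2180e-01 -3.1130e-01  4.0500e-02  1.6358e+02]
[0.0, 0.0, 1.6] 0.0 -0.3
[0.0, 0.0, 2.6] 0.0 -0.3
[0.0, 0.0, 3.2] 0.0 -0.3
[0.0, 0.0, 3.3] 0.0 -0.3
[0.0, 0.0, 3.3] 0.0 -0.3
  -> [ 4.2180e-01 -3.1130e-01  7.5000e-03  1.6358e+02]
```

Emit:
step_arm(increments=[{"delta_pos": [0, 0, 2.7], "dr": [0, 0, 0], "fingers": -0.3}, {"delta_pos": [-0.1, 0, 5.5], "dr": [0, 0, 0.5], "fingers": -0.3}, {"delta_pos": [-0.1, 0, 8.2], "dr": [0, 0, 0.5], "fingers": -0.3}, {"delta_pos": [-0.1, 0, 11], "dr": [0, 0, 1], "fingers": -0.3}, {"delta_pos": [-0.1, 0, 13.7], "dr": [0, 0, 1], "fingers": -0.3}], newtons=60)

```text
time: 35.65
tool_pos: [0.4224, -0.311, 0.0384]
tool_rot: [3.141, 0.0, 2.856]
contact_force: [-0.5, 0.1, 0.6]
opening: 0.0599
grip_force: 0.0
```

Emit:
step_arm(increments=[{"delta_pos": [0, 0, 1.6], "dr": [0, 0, 0], "fingers": -0.3}, {"delta_pos": [0, 0, 2.6], "dr": [0, 0, 0], "fingers": -0.3}, {"delta_pos": [0, 0, 3.2], "dr": [0, 0, 0], "fingers": 0.2}, {"delta_pos": [0, 0, 3.2], "dr": [0, 0, 0], "fingers": 0.3}, {"delta_pos": [0, 0, 3.2], "dr": [0, 0, 0], "fingers": 0.3}])

```text
time: 36.28
tool_pos: [0.4221, -0.3119, 0.0078]
tool_rot: [-3.141, 0.001, 2.855]
contact_force: [0.1, -0.5, 0.2]
opening: 0.035
grip_force: 0.0
```

Emit:
step_arm(increments=[{"delta_pos": [0, 0, 0], "dr": [0, 0, 0], "fingers": 1}, {"delta_pos": [0, 0, 0], "dr": [0, 0, 0], "fingers": 1}, {"delta_pos": [0, 0, 0], "dr": [0, 0, 0], "fingers": 1}, {"delta_pos": [0, 0, 0], "dr": [0, 0, 0], "fingers": 1}, {"delta_pos": [0, 0, 0], "dr": [0, 0, 0], "fingers": 1}])

```text
time: 36.9
tool_pos: [0.4219, -0.3118, 0.0075]
tool_rot: [-3.141, 0.0, 2.855]
contact_force: [-0.2, 0.4, 3.7]
opening: 0.0154
grip_force: 59.6
```

Emit:
step_arm(increments=[{"delta_pos": [0, 0, 0], "dr": [0, 0, 0], "fingers": 1}, {"delta_pos": [0, 0, -2], "dr": [0, 0, 0], "fingers": 1}, {"delta_pos": [0, 0, -5], "dr": [0, 0, 0], "fingers": 1}, {"delta_pos": [0, 0, -9], "dr": [0, 0, 0], "fingers": 1}, {"delta_pos": [0, 0, -13], "dr": [0, 0, 0], "fingers": 1}])

```text
time: 37.52
tool_pos: [0.4211, -0.3108, 0.1373]
tool_rot: [3.14, -0.003, 2.855]
contact_force: [-0.8, -0.6, -2.9]
opening: 0.0153
grip_force: 59.6
```

```bash
python3 - <<'E'
from h import *
o=robot.observe(); print({k:np.round(v,4) for k,v in o.items() if k in('time','tool_pos','tool_rot','contact_force','torque')})
from pl import *
setcur((.4218,-.3113,.1385,163.58))
# pin3: (.6787,-.0555); grip 40 mm behind along fixture x (yaw 1.3)
go((.639,-.0563,.135,181.3),3,1)
E
```

```text
{'time': np.float64(37.525), 'tool_pos': array([ 0.4211, -0.3108,  0.1373]), 'tool_rot': array([ 3.1400e+00, -2.6000e-03,  2.8552e+00]), 'contact_force': array([-0.8233, -0.5563, -2.8829]), 'torque': array([ 0.0088,  0.1225, -0.029 ])}
[-0.9, 2.0, 0.0] -1.0 1
[-1.8, 4.1, 0.0] -2.5 1
[-2.7, 6.1, 0.1] -3.5 1
[-3.6, 8.2, 0.1] -4.5 1
[-4.5, 10.2, 0.1] -6.0 1
  -> [ 4.9380e-01 -2.2620e-01  1.3750e-01  1.6958e+02]
[-1.2, 1.9, 0.0] -1.0 1
[-2.3, 3.9, 0.1] -2.5 1
[-3.4, 5.8, 0.1] -3.5 1
[-4.5, 7.7, 0.1] -4.5 1
[-5.6, 9.7, 0.1] -6.0 1
  -> [ 5.6640e-01 -1.4090e-01  1.3650e-01  1.7558e+02]
[-1.3, 1.8, 0.1] -1.0 1
[-2.6, 3.6, 0.1] -2.0 1
[-4.0, 5.4, 0.1] -3.5 1
[-5.3, 7.2, 0.1] -4.5 1
[-6.6, 9.0, 0.2] -5.5 1
  -> [ 6.3920e-01 -5.6300e-02  1.3450e-01  1.8108e+02]
```

Emit:
step_arm(increments=[{"delta_pos": [-0.9, 2, 0], "dr": [0, 0, -1], "fingers": 1}, {"delta_pos": [-1.8, 4.1, 0], "dr": [0, 0, -2.5], "fingers": 1}, {"delta_pos": [-2.7, 6.1, 0.1], "dr": [0, 0, -3.5], "fingers": 1}, {"delta_pos": [-3.6, 8.2, 0.1], "dr": [0, 0, -4.5], "fingers": 1}, {"delta_pos": [-4.5, 10.2, 0.1], "dr": [0, 0, -6], "fingers": 1}])

```text
time: 38.15
tool_pos: [0.4935, -0.2252, 0.135]
tool_rot: [3.14, -0.003, 2.961]
contact_force: [-0.7, 0.5, -2.2]
opening: 0.0157
grip_force: 59.6
```

Emit:
step_arm(increments=[{"delta_pos": [-1.2, 1.9, 0], "dr": [0, 0, -1], "fingers": 1}, {"delta_pos": [-2.3, 3.9, 0.1], "dr": [0, 0, -2.5], "fingers": 1}, {"delta_pos": [-3.4, 5.8, 0.1], "dr": [0, 0, -3.5], "fingers": 1}, {"delta_pos": [-4.5, 7.7, 0.1], "dr": [0, 0, -4.5], "fingers": 1}, {"delta_pos": [-5.6, 9.7, 0.1], "dr": [0, 0, -6], "fingers": 1}])

```text
time: 38.78
tool_pos: [0.5666, -0.1403, 0.1344]
tool_rot: [3.141, -0.002, 3.065]
contact_force: [0.4, -0.4, -3.4]
opening: 0.0154
grip_force: 59.6
```

Emit:
step_arm(increments=[{"delta_pos": [-1.3, 1.8, 0.1], "dr": [0, 0, -1], "fingers": 1}, {"delta_pos": [-2.6, 3.6, 0.1], "dr": [0, 0, -2], "fingers": 1}, {"delta_pos": [-4, 5.4, 0.1], "dr": [0, 0, -3.5], "fingers": 1}, {"delta_pos": [-5.3, 7.2, 0.1], "dr": [0, 0, -4.5], "fingers": 1}, {"delta_pos": [-6.6, 9, 0.2], "dr": [0, 0, -5.5], "fingers": 1}])

```text
time: 39.4
tool_pos: [0.6399, -0.0554, 0.133]
tool_rot: [3.141, -0.0, -3.122]
contact_force: [0.4, -0.1, -2.5]
opening: 0.0154
grip_force: 59.6
```

Emit:
step_arm(increments=[{"delta_pos": [0, 0, 1.5], "dr": [0, 0, 0], "fingers": 1}, {"delta_pos": [0, 0, 3], "dr": [0, 0, 0], "fingers": 1}, {"delta_pos": [0, 0, 4.2], "dr": [0, 0, 0], "fingers": 1}, {"delta_pos": [0, 0, 4.6], "dr": [0, 0, 0], "fingers": 1}, {"delta_pos": [0, 0, 4.6], "dr": [0, 0, 0], "fingers": 1}])

```text
time: 40.02
tool_pos: [0.639, -0.0569, 0.087]
tool_rot: [3.141, -0.0, -3.123]
contact_force: [0.5, -0.1, -2.9]
opening: 0.0155
grip_force: 59.6
```

```bash
python3 - <<'E'
from h import *
o=robot.observe(); print({k:np.round(v,4) for k,v in o.items() if k in('time','tool_pos','tool_rot','contact_force','torque')})
snap('side','side5'); snap('wrist','w8')
a=np.load('pics/side5.npz')['im'][130:270,210:350]; b=np.load('pics/w8.npz')['im']
o=np.zeros((400,800,3),np.uint8); o[:,:400]=cv2.resize(a,(400,400),interpolation=cv2.INTER_CUBIC); o[:250,400:]=cv2.resize(b,(400,250),interpolation=cv2.INTER_AREA)
cv2.imwrite('pics/m5.png',o[:,:,::-1])
E
```

```text
{'time': np.float64(40.025), 'tool_pos': array([ 0.639 , -0.0569,  0.087 ]), 'tool_rot': array([ 3.1415e+00, -4.0000e-04, -3.1232e+00]), 'contact_force': array([ 0.4513, -0.0626, -2.9083]), 'torque': array([0.0644, 0.1548, 0.0213])}
```

View pics/m5.png

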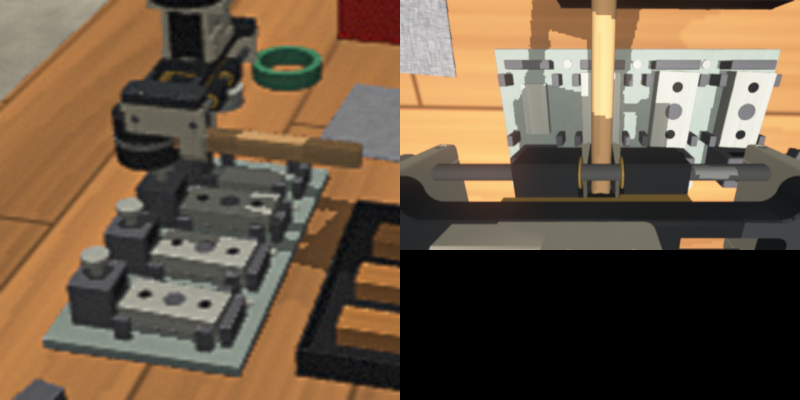

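The mallet is level over pin 3, and the blanks lie flat in bays 1–3. I'll press down now.

Emit:
step_arm(increments=[{"delta_pos": [0, 0, 0.3], "dr": [0, 0, 0], "fingers": 1}, {"delta_pos": [0, 0, 0.5], "dr": [0, 0, 0], "fingers": 1}, {"delta_pos": [0, 0, 0.7], "dr": [0, 0, 0], "fingers": 1}, {"delta_pos": [0, 0, 0.9], "dr": [0, 0, 0], "fingers": 1}, {"delta_pos": [0, 0, 1.1], "dr": [0, 0, 0], "fingers": 1}])

```text
time: 40.75
tool_pos: [0.6393, -0.0567, 0.0782]
tool_rot: [-3.141, 0.001, -3.122]
contact_force: [-6.8, 0.8, 9.0]
opening: 0.0157
grip_force: 59.6
```

Emit:
step_arm(increments=[{"delta_pos": [0, 0, 0.1], "dr": [0, 0, 0], "fingers": 1}, {"delta_pos": [0, 0, 0.2], "dr": [0, 0, 0], "fingers": 1}, {"delta_pos": [0, 0, 0.3], "dr": [0, 0, 0], "fingers": 1}, {"delta_pos": [0, 0, 0.4], "dr": [0, 0, 0], "fingers": 1}, {"delta_pos": [0, 0, 0.5], "dr": [0, 0, 0], "fingers": 1}])

```text
time: 41.38
tool_pos: [0.6393, -0.0567, 0.0734]
tool_rot: [-3.141, 0.001, -3.122]
contact_force: [-5.8, 0.9, 10.0]
opening: 0.0157
grip_force: 59.6
```

```bash
python3 - <<'E'
from h import *
o=robot.observe(); print({k:np.round(v,4) for k,v in o.items() if k in('time','tool_pos','tool_rot','contact_force','torque')})
E
```

```text
{'time': np.float64(41.375), 'tool_pos': array([ 0.6393, -0.0567,  0.0734]), 'tool_rot': array([-3.1411e+00,  1.5000e-03, -3.1225e+00]), 'contact_force': array([-5.8125,  0.9112, 10.0263]), 'torque': array([0.0804, 0.8066, 0.0132])}
```

Emit:
step_arm(increments=[{"delta_pos": [0, 0, 0.1], "dr": [0, 0, 0], "fingers": 1}, {"delta_pos": [0, 0, 0.2], "dr": [0, 0, 0], "fingers": 1}, {"delta_pos": [0, 0, 0.2], "dr": [0, 0, 0], "fingers": 1}, {"delta_pos": [0, 0, 0.3], "dr": [0, 0, 0], "fingers": 1}, {"delta_pos": [0, 0, 0.3], "dr": [0, 0, 0], "fingers": 1}])

```text
time: 42.0
tool_pos: [0.6392, -0.0567, 0.0711]
tool_rot: [-3.141, 0.002, -3.122]
contact_force: [-8.9, 0.0, 15.3]
opening: 0.0155
grip_force: 59.6
```

Emit:
step_arm(increments=[{"delta_pos": [0, 0, 0.1], "dr": [0, 0, 0], "fingers": 1}, {"delta_pos": [0, 0, 0.1], "dr": [0, 0, 0], "fingers": 1}, {"delta_pos": [0, 0, 0.2], "dr": [0, 0, 0], "fingers": 1}, {"delta_pos": [0, 0, 0.2], "dr": [0, 0, 0], "fingers": 1}, {"delta_pos": [0, 0, 0.2], "dr": [0, 0, 0], "fingers": 1}])

```text
time: 42.62
tool_pos: [0.6393, -0.0568, 0.0709]
tool_rot: [-3.141, 0.003, -3.122]
contact_force: [-13.4, 0.2, 23.8]
opening: 0.0152
grip_force: 59.8
```

```bash
python3 - <<'E'
from h import *
o=robot.observe(); print({k:np.round(v,4) for k,v in o.items() if k in('time','tool_pos','tool_rot','contact_force','torque')})
E
```

```text
{'time': np.float64(42.625), 'tool_pos': array([ 0.6393, -0.0568,  0.0709]), 'tool_rot': array([-3.1405e+00,  2.6000e-03, -3.1224e+00]), 'contact_force': array([-13.4014,   0.2441,  23.7797]), 'torque': array([ 0.1317,  1.6829, -0.0288])}
```

Pin 3 is home: z stopped at the expected height while the force rose. Pin 2 next, 84 mm along tool +y.

Emit:
step_arm(increments=[{"delta_pos": [0, 0, -1.5], "dr": [0, 0, 0], "fingers": 1}, {"delta_pos": [0, 0, -3.5], "dr": [0, 0, 0], "fingers": 1}, {"delta_pos": [0, 3, -3.5], "dr": [0, 0, 0], "fingers": 1}, {"delta_pos": [0, 6, -3.5], "dr": [0, 0, 0], "fingers": 1}, {"delta_pos": [0, 8.4, -3.5], "dr": [0, 0, 0], "fingers": 1}])

```text
time: 43.25
tool_pos: [0.6375, 0.0286, 0.1012]
tool_rot: [3.141, 0.0, -3.122]
contact_force: [0.6, 0.0, -2.9]
opening: 0.0157
grip_force: 59.8
```

Emit:
step_arm(increments=[{"delta_pos": [0, 0, 0.8], "dr": [0, 0, 0], "fingers": 1}, {"delta_pos": [0, 0, 1.5], "dr": [0, 0, 0], "fingers": 1}, {"delta_pos": [0, 0, 1.9], "dr": [0, 0, 0], "fingers": 1}, {"delta_pos": [0, 0, 2.2], "dr": [0, 0, 0], "fingers": 1}, {"delta_pos": [0, 0, 2.5], "dr": [0, 0, 0], "fingers": 1}])

```text
time: 43.88
tool_pos: [0.6371, 0.0266, 0.0775]
tool_rot: [3.141, -0.0, -3.124]
contact_force: [-7.5, 1.1, 8.4]
opening: 0.0154
grip_force: 59.8
```

Emit:
step_arm(increments=[{"delta_pos": [0, 0, 0.2], "dr": [0, 0, 0], "fingers": 1}, {"delta_pos": [0, 0, 0.4], "dr": [0, 0, 0], "fingers": 1}, {"delta_pos": [0, 0, 0.6], "dr": [0, 0, 0], "fingers": 1}, {"delta_pos": [0, 0, 0.8], "dr": [0, 0, 0], "fingers": 1}, {"delta_pos": [0, 0, 1.0], "dr": [0, 0, 0], "fingers": 1}])

```text
time: 44.5
tool_pos: [0.637, 0.0265, 0.0706]
tool_rot: [-3.141, 0.001, -3.123]
contact_force: [-20.1, 0.8, 34.9]
opening: 0.0155
grip_force: 60.0
```

Emit:
step_arm(increments=[{"delta_pos": [0, 0, -1.5], "dr": [0, 0, 0], "fingers": 1}, {"delta_pos": [0, 0, -3.5], "dr": [0, 0, 0], "fingers": 1}, {"delta_pos": [0, 3, -3.5], "dr": [0, 0, 0], "fingers": 1}, {"delta_pos": [0, 6, -3.5], "dr": [0, 0, 0], "fingers": 1}, {"delta_pos": [0, 8.4, -3.5], "dr": [0, 0, 0], "fingers": 1}])

```text
time: 45.12
tool_pos: [0.6361, 0.1117, 0.101]
tool_rot: [3.141, -0.0, -3.123]
contact_force: [-0.0, -0.2, -3.0]
opening: 0.0155
grip_force: 60.0
```

Emit:
step_arm(increments=[{"delta_pos": [0, 0, 0.8], "dr": [0, 0, 0], "fingers": 1}, {"delta_pos": [0, 0, 1.5], "dr": [0, 0, 0], "fingers": 1}, {"delta_pos": [0, 0, 1.9], "dr": [0, 0, 0], "fingers": 1}, {"delta_pos": [0, 0, 2.2], "dr": [0, 0, 0], "fingers": 1}, {"delta_pos": [0, 0, 2.5], "dr": [0, 0, 0], "fingers": 1}])

```text
time: 45.75
tool_pos: [0.6356, 0.1102, 0.0775]
tool_rot: [-3.141, -0.0, -3.124]
contact_force: [-8.6, -0.3, 9.6]
opening: 0.0158
grip_force: 60.0
```

Emit:
step_arm(increments=[{"delta_pos": [0, 0, 0.2], "dr": [0, 0, 0], "fingers": 1}, {"delta_pos": [0, 0, 0.4], "dr": [0, 0, 0], "fingers": 1}, {"delta_pos": [0, 0, 0.6], "dr": [0, 0, 0], "fingers": 1}, {"delta_pos": [0, 0, 0.8], "dr": [0, 0, 0], "fingers": 1}, {"delta_pos": [0, 0, 1.0], "dr": [0, 0, 0], "fingers": 1}])

```text
time: 46.38
tool_pos: [0.6354, 0.1102, 0.0705]
tool_rot: [-3.141, 0.0, -3.124]
contact_force: [-19.6, -2.6, 33.9]
opening: 0.0158
grip_force: 60.0
```

Emit:
step_arm(increments=[{"delta_pos": [0, 0, -2], "dr": [0, 0, 0], "fingers": 1}, {"delta_pos": [0, 0, -4], "dr": [0, 0, 0], "fingers": 1}, {"delta_pos": [0, 0, -6], "dr": [0, 0, 0], "fingers": 1}, {"delta_pos": [0, 0, -7], "dr": [0, 0, 0], "fingers": 1}, {"delta_pos": [0, 0, -7], "dr": [0, 0, 0], "fingers": 1}])

```text
time: 47.0
tool_pos: [0.6363, 0.1108, 0.1365]
tool_rot: [3.142, 0.001, -3.123]
contact_force: [-0.3, -0.2, -3.2]
opening: 0.0151
grip_force: 60.0
```

```bash
python3 - <<'E'
from h import *
o=robot.observe(); print({k:np.round(v,4) for k,v in o.items() if k in('time','tool_pos','tool_rot','contact_force','torque')})
snap('top','top6')
from pl import *
t=o['tool_pos']; setcur((t[0],t[1],t[2],181.08)); print(cur())
go((.422,-.3115,.12,163.6),4,1)
E
```

```text
{'time': np.float64(47.0), 'tool_pos': array([0.6363, 0.1108, 0.1365]), 'tool_rot': array([ 3.1415e+00,  1.0000e-03, -3.1233e+00]), 'contact_force': array([-0.3045, -0.2052, -3.2321]), 'torque': array([0.0182, 0.1594, 0.002 ])}
[6.36287923e-01 1.10831873e-01 1.36523462e-01 1.81080000e+02]
[1.1, -2.1, 0.1] 1.0 1
[2.2, -4.2, 0.2] 1.5 1
[3.3, -6.3, 0.2] 2.5 1
[4.4, -8.4, 0.3] 3.5 1
[5.6, -10.5, 0.4] 4.5 1
  -> [5.8230e-01 4.8000e-03 1.3250e-01 1.7658e+02]
[0.9, -2.1, 0.1] 0.5 1
[1.8, -4.3, 0.2] 1.5 1
[2.8, -6.5, 0.3] 2.5 1
[3.7, -8.6, 0.3] 3.5 1
[4.7, -10.8, 0.4] 4.0 1
  -> [ 5.2890e-01 -1.0020e-01  1.2850e-01  1.7258e+02]
[0.8, -2.2, 0.1] 1.0 1
[1.6, -4.5, 0.2] 2.0 1
[2.3, -6.7, 0.3] 3.0 1
[3.1, -8.9, 0.4] 3.5 1
[3.9, -11.2, 0.4] 4.5 1
  -> [ 4.7580e-01 -2.0620e-01  1.2450e-01  1.6808e+02]
[0.6, -2.3, 0.1] 1.0 1
[1.3, -4.5, 0.2] 2.0 1
[1.9, -6.8, 0.3] 2.5 1
[2.5, -9.1, 0.4] 3.5 1
[3.1, -11.4, 0.5] 4.5 1
  -> [ 4.2190e-01 -3.1140e-01  1.1950e-01  1.6358e+02]
```

Emit:
step_arm(increments=[{"delta_pos": [1.1, -2.1, 0.1], "dr": [0, 0, 1], "fingers": 1}, {"delta_pos": [2.2, -4.2, 0.2], "dr": [0, 0, 1.5], "fingers": 1}, {"delta_pos": [3.3, -6.3, 0.2], "dr": [0, 0, 2.5], "fingers": 1}, {"delta_pos": [4.4, -8.4, 0.3], "dr": [0, 0, 3.5], "fingers": 1}, {"delta_pos": [5.6, -10.5, 0.4], "dr": [0, 0, 4.5], "fingers": 1}])

```text
time: 47.68
tool_pos: [0.581, 0.0047, 0.131]
tool_rot: [3.141, -0.002, 3.081]
contact_force: [-0.7, -0.7, -3.0]
opening: 0.0155
grip_force: 60.0
```

Emit:
step_arm(increments=[{"delta_pos": [0.9, -2.1, 0.1], "dr": [0, 0, 0.5], "fingers": 1}, {"delta_pos": [1.8, -4.3, 0.2], "dr": [0, 0, 1.5], "fingers": 1}, {"delta_pos": [2.8, -6.5, 0.3], "dr": [0, 0, 2.5], "fingers": 1}, {"delta_pos": [3.7, -8.6, 0.3], "dr": [0, 0, 3.5], "fingers": 1}, {"delta_pos": [4.7, -10.8, 0.4], "dr": [0, 0, 4], "fingers": 1}])

```text
time: 48.3
tool_pos: [0.5277, -0.1003, 0.1272]
tool_rot: [3.141, -0.002, 3.012]
contact_force: [-0.5, -1.2, -2.9]
opening: 0.0154
grip_force: 60.0
```

Emit:
step_arm(increments=[{"delta_pos": [0.8, -2.2, 0.1], "dr": [0, 0, 1], "fingers": 1}, {"delta_pos": [1.6, -4.5, 0.2], "dr": [0, 0, 2], "fingers": 1}, {"delta_pos": [2.3, -6.7, 0.3], "dr": [0, 0, 3], "fingers": 1}, {"delta_pos": [3.1, -8.9, 0.4], "dr": [0, 0, 3.5], "fingers": 1}, {"delta_pos": [3.9, -11.2, 0.4], "dr": [0, 0, 4.5], "fingers": 1}])

```text
time: 48.92
tool_pos: [0.4745, -0.2061, 0.1232]
tool_rot: [3.141, -0.002, 2.933]
contact_force: [0.6, 1.0, -3.2]
opening: 0.0157
grip_force: 60.0
```

Emit:
step_arm(increments=[{"delta_pos": [0.6, -2.3, 0.1], "dr": [0, 0, 1], "fingers": 1}, {"delta_pos": [1.3, -4.5, 0.2], "dr": [0, 0, 2], "fingers": 1}, {"delta_pos": [1.9, -6.8, 0.3], "dr": [0, 0, 2.5], "fingers": 1}, {"delta_pos": [2.5, -9.1, 0.4], "dr": [0, 0, 3.5], "fingers": 1}, {"delta_pos": [3.1, -11.4, 0.5], "dr": [0, 0, 4.5], "fingers": 1}])

```text
time: 49.55
tool_pos: [0.4208, -0.3112, 0.1182]
tool_rot: [3.141, -0.002, 2.855]
contact_force: [0.2, -0.4, -2.8]
opening: 0.0156
grip_force: 60.0
```

```bash
python3 - <<'E'
from h import *
o=robot.observe(); print({k:np.round(v,4) for k,v in o.items() if k in('time','tool_pos','tool_rot','contact_force','torque')})
snap('top','top7'); snap('side','side7')
a=np.load('pics/side7.npz')['im'][130:270,210:470]; b=np.load('pics/top7.npz')['im'][122:300,265:500]
o=np.zeros((600,800,3),np.uint8); o[:280,:520]=cv2.resize(a,(520,280),interpolation=cv2.INTER_CUBIC); o[282:,:420]=cv2.resize(b,(420,318),interpolation=cv2.INTER_CUBIC)
o[300:580,430:790]=cv2.resize(np.load('pics/side7.npz')['im'][170:240,220:310],(360,280),interpolation=cv2.INTER_CUBIC)
cv2.imwrite('pics/m7.png',o[:,:,::-1])
E
```

```text
{'time': np.float64(49.55), 'tool_pos': array([ 0.4208, -0.3112,  0.1182]), 'tool_rot': array([ 3.1408e+00, -1.5000e-03,  2.8546e+00]), 'contact_force': array([ 0.1861, -0.389 , -2.7778]), 'torque': array([0.0217, 0.1625, 0.0551])}
```

View pics/m7.png

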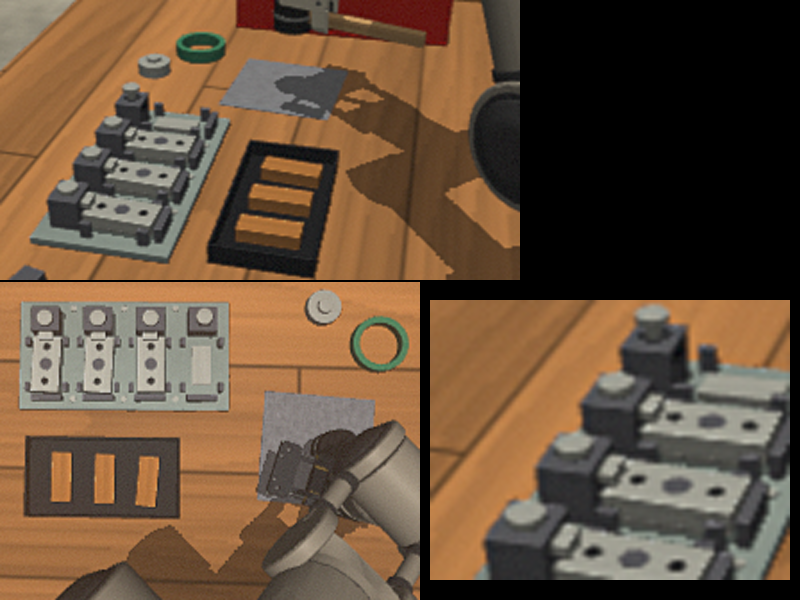

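Pins 1–3 are home with their tongues out, pin 4 is up, and three spacers are in the tray. I'll set the mallet down now.

Emit:
step_arm(increments=[{"delta_pos": [0, 0, 3], "dr": [0, 0, 0], "fingers": 1}, {"delta_pos": [0, 0, 6], "dr": [0, 0, 0], "fingers": 1}, {"delta_pos": [0, 0, 8.5], "dr": [0, 0, 0], "fingers": 1}, {"delta_pos": [0, 0, 10], "dr": [0, 0, 0], "fingers": 1}, {"delta_pos": [0, 0, 10.7], "dr": [0, 0, 0], "fingers": 1}])

```text
time: 50.28
tool_pos: [0.4215, -0.3103, 0.0113]
tool_rot: [3.141, -0.001, 2.856]
contact_force: [-0.2, -0.3, -3.3]
opening: 0.016
grip_force: 60.0
```

Emit:
step_arm(increments=[{"delta_pos": [0, 0, 0.1], "dr": [0, 0, 0], "fingers": 1}, {"delta_pos": [0, 0, 0.2], "dr": [0, 0, 0], "fingers": 1}, {"delta_pos": [0, 0, 0.3], "dr": [0, 0, 0], "fingers": 1}, {"delta_pos": [0, 0, 0.4], "dr": [0, 0, 0], "fingers": 1}, {"delta_pos": [0, 0, 0.4], "dr": [0, 0, 0], "fingers": 1}])

```text
time: 50.9
tool_pos: [0.4216, -0.3108, 0.0083]
tool_rot: [3.142, 0.0, 2.855]
contact_force: [0.7, -0.4, -3.5]
opening: 0.0156
grip_force: 60.0
```

Emit:
step_arm(increments=[{"delta_pos": [0, 0, 0.1], "dr": [0, 0, 0], "fingers": 1}, {"delta_pos": [0, 0, 0.1], "dr": [0, 0, 0], "fingers": 1}, {"delta_pos": [0, 0, 0.1], "dr": [0, 0, 0], "fingers": 0.4}, {"delta_pos": [0, 0, 0.1], "dr": [0, 0, 0], "fingers": 0}, {"delta_pos": [0, 0, 0.1], "dr": [0, 0, 0], "fingers": -0.3}])

```text
time: 51.52
tool_pos: [0.4218, -0.3109, 0.0073]
tool_rot: [-3.142, 0.0, 2.855]
contact_force: [-0.0, -0.4, -0.5]
opening: 0.0406
grip_force: 0.0
```

Emit:
step_arm(increments=[{"delta_pos": [0, 0, 0], "dr": [0, 0, 0], "fingers": -0.3}, {"delta_pos": [0, 0, 0], "dr": [0, 0, 0], "fingers": -0.3}, {"delta_pos": [0, 0, -2], "dr": [0, 0, 0], "fingers": -0.3}, {"delta_pos": [0, 0, -5], "dr": [0, 0, 0], "fingers": -0.3}, {"delta_pos": [0, 0, -10], "dr": [0, 0, 0], "fingers": -0.3}])

```text
time: 52.15
tool_pos: [0.4208, -0.31, 0.1069]
tool_rot: [3.14, -0.003, 2.855]
contact_force: [0.1, 0.3, 0.4]
opening: 0.0596
grip_force: 0.0
```

Emit:
step_arm(increments=[{"delta_pos": [2, 4, -3], "dr": [0, 0, 0], "fingers": -0.3}, {"delta_pos": [4, 8, -6], "dr": [0, 0, 0], "fingers": -0.3}, {"delta_pos": [4, 12, -8], "dr": [0, 0, 0], "fingers": -0.3}, {"delta_pos": [4, 16, -10], "dr": [0, 0, 0], "fingers": -0.3}, {"delta_pos": [4, 20, -12], "dr": [0, 0, 0], "fingers": -0.3}])

```text
time: 52.78
tool_pos: [0.4399, -0.1064, 0.2281]
tool_rot: [3.142, 0.001, 2.855]
contact_force: [0.5, 0.7, 0.4]
opening: 0.0595
grip_force: 0.0
```

```bash
python3 - <<'E'
from h import *
o=robot.observe(); print(o['time'],o['tool_pos'],o['contact_force'])
snap('top','top8'); snap('side','side8')
a=np.load('pics/side8.npz')['im'][60:270,150:470]; b=np.load('pics/top8.npz')['im'][110:310,160:520]
o=np.zeros((600,800,3),np.uint8); o[:300,:457]=cv2.resize(a,(457,300),interpolation=cv2.INTER_CUBIC); o[302:,:536]=cv2.resize(b,(536,298),interpolation=cv2.INTER_CUBIC)
o[0:300,460:800]=cv2.resize(np.load('pics/side8.npz')['im'][145:205,310:430],(340,300),interpolation=cv2.INTER_CUBIC)
cv2.imwrite('pics/m8.png',o[:,:,::-1])
E
```

```text
52.775 [ 0.43986184 -0.10641016  0.22805343] [0.50891889 0.69579793 0.40368792]
```

View pics/m8.png

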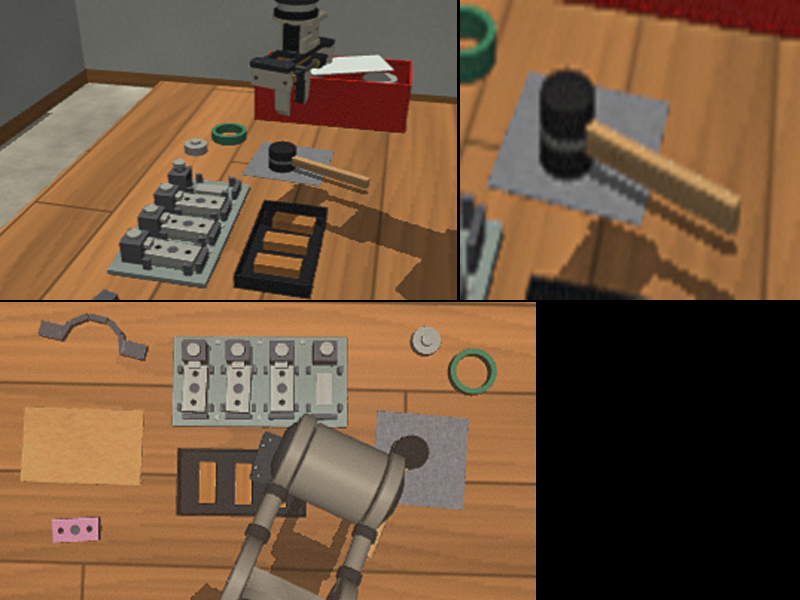

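The mallet stands level on its mat, pins 1–3 are home with pin 4 up, and the bystanders are where they were. I'm handing the job in.

```bash
python3 -c "
from cell import robot; print(robot.hand_in())"
```

```text
the job is handed in; nothing more can be done
None
```

I've handed the job in at about 53 s of the 192 s allowed, and no verdict came back; the three blanks present (blank_3 was absent) lie in bays 1–3 with their pins home, pin 4 is up, the three spacers are in the tray, the mallet stands on its mat, and the blanks in bays 1 and 2 sit turned by 2–3° within their lugs.

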